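# Expose a batch of samples behind the lamp's filter shutter

## Robot

A 6-joint arm with a two-finger parallel gripper is mounted at the origin on the work surface. World frame = base frame: x ahead of the robot, y to its left, z up, the work surface at z = 0. Lengths are in m, angles in rad, forces in N, time in s.
With the tool pointing down it reaches from about 0.425 to 0.95 m from the base axis. Payload 3.5 kg.
Tool frame: the origin (TCP) lies on the mounting face of the last link; the fingertips stand 173 mm ahead of it and the grasp point (between the pads) lies 155 mm ahead of it; z points along the fingers, y is the direction in which the jaws open and shut (so a half turn about z gives the same grasp; the last joint's range is limited). The gripper opens to 85 mm and grips with 20 to 120 N. Pads are 22 mm wide; open, the fingers measure 114 mm over their backs; the gripper's body (76 mm by 85 mm) begins 54 mm behind the grasp point. The pads swing forward as they close: fully open they stand 13 mm farther back than shut.
Start: joints at [1.122, 0.286, 1.577, -0, 1.279, -0.15], TCP at [0.199, 0.645, 0.405] pointing down, gripper open.
Joint ranges: [-2.77, 2.77], [-0.9, 2.22], [0.21, 2.48], [-1.53, 4.67], [0.24, 2.81], [-2.84, 2.84]. Speed limits (rad/s): [2.79, 2.79, 3.14, 3.14, 3.14, 3.14].

## Interface

Orientations are given as a unit quaternion [w, x, y, z].
In Python, from station import arm, cams, ticket gives the robot as it stands.
- The arm moves only by the tool step_arm, never from a script. Its argument "targets" is a list of rows, each a list of 5 numbers: the shift along the tool's x, y, z in cm, then the turn about the tool's z in degrees, then the closure, from -1 (fully open) to 1 (shut). In form: [[tx, ty, tz, spin, gripper], ...]. A call has 1 to 8 rows; each row is the pose to reach, as a shift and turn from the pose measured when the call began, along the tool's axes at that moment; what a row does not reach only later rows make up. A row lasts 1/12 s, in which the tool goes at most 41.7 mm and 7.16 degrees, less where a joint would pass 70% of its speed; a pose out of reach is approached as far as the arm can. A call with a gripper value outside its range is refused whole. The fingers move at their own pace and stop on an object; the grip force is fixed at half the most. Time passes only in rows, so rows that repeat a pose let the fingers close. It gives the time, the measured TCP pose, the force and the opening at its end, in the units of the state.
- arm.get_state(): the state, without advancing time (a new reading comes with each control period).
- cams.get_image(name): name is "scene" or "top"; returns (picture, depth): 420x560x3 uint8, blue, green, red; 420x560 float32, m along the optical axis (not along the pixel's ray), 0 where there is no reading.
- cams.get_calibration(name): a dict with "fov_y" (degrees; the focal length in pixels is half the picture's height over the tangent of half this angle, whatever the lens; pixels are square), "cx", "cy" (the principal point, pixels), "k1" (the pictures are not rectified: a ray, as slopes to the right and down, at radius r is drawn at 1 + k1 r^2 times it, then the intrinsics apply), "R" (3x3) and "t" (3): a world point X has camera coordinates R X + t. Camera axes: x right, y down, z forward; pixel columns grow to the right and rows downward; lengths in m; the calibration is good to about 2 mm. A picture is of the moment at which its call begins. get_calibration takes no time and is no camera call.
- ticket.close_job(): hands the job in, once; it reports no verdict.
The state is a dict: "t": time; "joints": joint angles; "qd": joint speeds; "tau": joint torques, N m; "tool_pos": TCP position; "eef_rot": TCP orientation; "wrist_force": force on the tool from outside, world axes, zero at the start; "wrist_torque": the same for the moment, N m; "width": opening from 0.0 (shut) to 1.0 (fully open).
Only numpy, scipy, OpenCV 4.12 (cv2) and the standard library are available. Lean on these libraries where they do the work, as an engineer would, in place of code of your own. Each camera call takes 0.05 s, during which the arm holds its last target.

## Task

Slide the lamp's half-open shutter fully into its dark stop (red stripe), then stand all the blue-capped sample jars on the sprung pan and top up with yellow-capped dummy jars until the red pointer rests in the green band. Slide the shutter on to the very next stop, the amber filter (yellow stripe), never on towards the unfiltered one, leave it there for at least three seconds, and slide it back into the dark stop with the load still in place. Finally stand all the sample jars upright in the white tray, with the dummies left standing upright too and neither the brown bottle nor the glass beaker knocked over.

Things in the scene. Friction and masses are not known exactly. Their poses are not given: they have to be found in the camera images.
- sample0_mid (a point): sample jar: round clear glass jar with a bright BLUE cap, diameter 50 mm, height 62 mm, about 150 g; this point is its centre, half-way up, its z axis points out of the cap. One to three of the three sample jars are present (None = absent)
- sample1_mid (a point): sample jar: round clear glass jar with a bright BLUE cap, diameter 50 mm, height 62 mm, about 150 g; this point is its centre, half-way up, its z axis points out of the cap. One to three of the three sample jars are present (None = absent)
- sample2_mid (a point): sample jar: round clear glass jar with a bright BLUE cap, diameter 50 mm, height 62 mm, about 150 g; this point is its centre, half-way up, its z axis points out of the cap. One to three of the three sample jars are present (None = absent)
- dummy0_mid (a point): dummy jar: aluminium jar with a bright YELLOW cap, same size and about the same weight as a sample jar (diameter 50 mm, height 62 mm, about 150 g); this point is its centre, half-way up. Always three of them, more than are needed
- dummy1_mid (a point): dummy jar: aluminium jar with a bright YELLOW cap, same size and about the same weight as a sample jar (diameter 50 mm, height 62 mm, about 150 g); this point is its centre, half-way up. Always three of them, more than are needed
- dummy2_mid (a point): dummy jar: aluminium jar with a bright YELLOW cap, same size and about the same weight as a sample jar (diameter 50 mm, height 62 mm, about 150 g); this point is its centre, half-way up. Always three of them, more than are needed
- pan_mid (a point): middle of the upper surface of the steel pan's floor on the sprung platform. The pan is a tray of 130 mm (its x) by 270 mm (its y) with a rim 10 mm above its floor, on a grey base; four round seat marks lie in one row at y = -90, -30, 30 and 90 mm in this point's frame (x = 0). Jars may stand anywhere on the pan
- pan (a joint): how far the pan has sunk (m): 0 empty, down to 0.060 on its stop; it stays level, and each jar sinks it by about 10 mm. A red pointer on the pan runs along a white upright scale at the pan's +y end with ticks every 10 mm; the green band there, 10 mm high, is pan sinking of 0.035 to 0.045: four jars of either kind
- shutter (a joint): position of the shutter plate (m) in front of the lamp house's round port: it has three click stops, 0.000 = dark (port covered), 0.045 = amber filter over the port, 0.090 = unfiltered. It grows as the plate slides along +y of point shutter_grip. A sprung ball draws it into a stop when within about 6 mm of it; leaving a stop takes about 7 N, between stops it drags with about 1.5 N and stays where it is left
- shutter_grip (a point): centre of the shutter's upright red grip on top of the plate: 14 mm thick along its y (the sliding direction), 30 mm along its x, 44 mm high; its lower end is 18 mm above the lid of the lamp house, whose front edge is 8 mm away on its +x side
- lamp_lid (a point): middle of the lid of the white lamp house, a box of 120 mm (its x) by 270 mm (its y), 150 mm high, axes parallel to those of the shutter grip. Stripes on the lid mark where the red grip stands at its stops: red (dark) at y = -45 mm, yellow (amber filter) at y = 0, white (unfiltered) at y = 45 mm
- tray_in (a point): centre of the inner floor of the white plastic tray for finished samples, 260 mm (its x) by 120 mm (its y) outside, walls 4 mm thick and standing 14 mm above this floor
- reagent: brown glass bottle with black cap, 76 mm across, 170 mm high; bystander, leave standing; origin at the centre of its underside
- beaker: glass beaker, 80 mm across, 95 mm high; bystander, leave standing; origin at the centre of its underside
Not all that is in view belongs to the job. What is shaped like the part that bears sample0_mid but pink is not meant.

How it is judged:
On the way, in this order (a step that is already met when the one before it is completed fails the run):
1. the shutter is in its dark stop (within 4 mm) (value of joint shutter below 0.004 m), for 0.3 s.
2. with the shutter dark, all sample jars stand on the pan and the pan rests in the green band (1 mm over allowed) (value of joint shutter below 0.004 m and x of sample0_mid in the frame of pan_mid between -0.065 and 0.065 m and y of sample0_mid in the frame of pan_mid between -0.135 and 0.135 m and z of sample0_mid in the frame of pan_mid between 0.022 and 0.042 m and angle between each of sample0_mid, sample1_mid, sample2_mid's own z axis and vertical below 0.2 rad and x of sample1_mid in the frame of pan_mid between -0.065 and 0.065 m and y of sample1_mid in the frame of pan_mid between -0.135 and 0.135 m and z of sample1_mid in the frame of pan_mid between 0.022 and 0.042 m and x of sample2_mid in the frame of pan_mid between -0.065 and 0.065 m and y of sample2_mid in the frame of pan_mid between -0.135 and 0.135 m and z of sample2_mid in the frame of pan_mid between 0.022 and 0.042 m and value of joint pan between 0.034 and 0.046 m and velocity of joint pan between -0.02 and 0.02 m/s and contact force between the fingers and anything else below 0.3 N), for 0.4 s.
3. the shutter stays in the amber stop (within 4 mm) for 2.8 s with the load in place (value of joint shutter between 0.041 and 0.049 m and x of sample0_mid in the frame of pan_mid between -0.065 and 0.065 m and y of sample0_mid in the frame of pan_mid between -0.135 and 0.135 m and z of sample0_mid in the frame of pan_mid between 0.022 and 0.042 m and angle between each of sample0_mid, sample1_mid, sample2_mid's own z axis and vertical below 0.2 rad and x of sample1_mid in the frame of pan_mid between -0.065 and 0.065 m and y of sample1_mid in the frame of pan_mid between -0.135 and 0.135 m and z of sample1_mid in the frame of pan_mid between 0.022 and 0.042 m and x of sample2_mid in the frame of pan_mid between -0.065 and 0.065 m and y of sample2_mid in the frame of pan_mid between -0.135 and 0.135 m and z of sample2_mid in the frame of pan_mid between 0.022 and 0.042 m and value of joint pan between 0.034 and 0.046 m), for 2.8 s.
4. the shutter is back in the dark stop with the samples still on the pan and the pan in the green band (value of joint shutter below 0.004 m and x of sample0_mid in the frame of pan_mid between -0.065 and 0.065 m and y of sample0_mid in the frame of pan_mid between -0.135 and 0.135 m and z of sample0_mid in the frame of pan_mid between 0.022 and 0.042 m and angle between each of sample0_mid, sample1_mid, sample2_mid's own z axis and vertical below 0.2 rad and x of sample1_mid in the frame of pan_mid between -0.065 and 0.065 m and y of sample1_mid in the frame of pan_mid between -0.135 and 0.135 m and z of sample1_mid in the frame of pan_mid between 0.022 and 0.042 m and x of sample2_mid in the frame of pan_mid between -0.065 and 0.065 m and y of sample2_mid in the frame of pan_mid between -0.135 and 0.135 m and z of sample2_mid in the frame of pan_mid between 0.022 and 0.042 m and value of joint pan between 0.034 and 0.046 m), for 0.2 s.
At the end, for the whole second after the job is handed in: Every sample jar present stands upright (within 0.2 rad) on the floor of the white tray, at rest and released; the shutter is within 4 mm of its dark stop; the dummy jars stand upright (value of joint shutter below 0.004 m and x of sample0_mid in the frame of tray_in between -0.13 and 0.13 m and y of sample0_mid in the frame of tray_in between -0.06 and 0.06 m and z of sample0_mid in the frame of tray_in between 0.022 and 0.042 m and angle between each of sample0_mid, sample1_mid, sample2_mid, dummy0_mid, dummy1_mid, dummy2_mid's own z axis and vertical below 0.2 rad and x of sample1_mid in the frame of tray_in between -0.13 and 0.13 m and y of sample1_mid in the frame of tray_in between -0.06 and 0.06 m and z of sample1_mid in the frame of tray_in between 0.022 and 0.042 m and x of sample2_mid in the frame of tray_in between -0.13 and 0.13 m and y of sample2_mid in the frame of tray_in between -0.06 and 0.06 m and z of sample2_mid in the frame of tray_in between 0.022 and 0.042 m and linear speed of each of sample0, sample1, sample2 below 0.02 m/s); the robot touches nothing.
It fails at once if the shutter goes more than 20 mm past the amber stop (value of joint shutter above 0.065 m).
It fails at once if the bottle or the beaker is knocked over (angle between any of reagent, beaker's own z axis and vertical above 0.5 rad).
Of sample0, sample1, sample2 only 1 to 3 are there at a start; the rules pass over those that are not, and their reading is None.
At some moment in a run one of sample0, sample1, sample2, dummy0, dummy1, dummy2 may be knocked a few centimetres aside while the robot is not near it.
It also fails if it takes over 210 s, if anything falls off the work surface, if the arm or the gripper's body presses on something with over 40 N, if the wrist force passes 120 N, or if a joint passes its speed limit or range.

## Working session

There is one attempt and no reset: what is moved stays moved. The work goes in short steps, Python scripts to look and compute and a tool call to move; the robot and the scene stay as the last step left them, time stands still between calls to the robot, and variables do not carry over. Pictures are saved under pics/ and viewed, and the job is handed in when it is done.

Besides the shell and the picture viewer there is one more tool, called after ">>>" in YAML: its name, and indented under it one key for each argument. step_arm: Moves the arm, as the interface text tells. Its arguments: {"type":"object","properties":{"targets":{"type":"array","items":{"type":"array","items":{"type":"number"}}}},"required":["targets"]}

```bash
ls -la; mkdir -p pics; python3 - <<'E'
from station import arm,cams,ticket
import cv2,json
print(arm.get_state())
for n in("scene","top"):
    im,d=cams.get_image(n); cv2.imwrite(f"pics/{n}0.png",im); print(n,cams.get_calibration(n),(d>0).mean())
E
```

```text
total 12
drwxr-xr-x  3 agent agent 4096 Dec  7 13:20 .
drwxr-xr-x 23 root  root  4096 Dec  7 13:20 ..
drwxr-xr-x  2 agent agent 4096 Dec  7 13:20 pics
{'t': 0.0, 'joints': array([ 1.12201957e+00,  2.87161337e-01,  1.57815420e+00, -4.51756882e-07,
        1.27860965e+00, -1.50039256e-01]), 'qd': array([-1.90837333e-04, -1.54356683e-03, -3.46768309e-04, -1.90700976e-04,
        3.21610736e-05,  1.15941413e-03]), 'tau': array([-7.38932267e-04, -4.06002867e+01, -2.92613411e+01, -2.08182000e-04,
        5.91886041e-03, -3.87788063e-06]), 'tool_pos': array([0.19854944, 0.64487698, 0.40336194]), 'eef_rot': array([-3.43789804e-04,  1.48813775e-01,  9.88864551e-01, -1.11444697e-03]), 'wrist_force': array([-0.19217591,  0.0890961 ,  0.30285185]), 'wrist_torque': array([ 0.0159919 ,  0.01512002, -0.02751721]), 'width': 1.0035866068744819}
scene {'fov_y': 44.6439639606988, 'cx': 276.7425406570461, 'cy': 215.01641988257254, 'k1': -0.11620819222305875, 'R': array([[ 0.12456916,  0.99214941, -0.01104836],
       [ 0.85373118, -0.11285082, -0.50833824],
       [-0.5055943 ,  0.05389093, -0.86108662]]), 't': array([-0.04630739, -0.3328835 ,  1.57317847])} 0.9957738095238096
top {'fov_y': 44.98436496253903, 'cx': 276.62856402848604, 'cy': 206.72471207590254, 'k1': -0.1650143667042702, 'R': array([[-0.01725453, -0.99965865,  0.01961818],
       [-0.99863019,  0.01626078, -0.04973269],
       [ 0.04939671, -0.02044942, -0.99856987]]), 't': array([-0.01596146,  0.47890302,  1.54811459])} 0.9961437074829932
```

View pics/scene0.png

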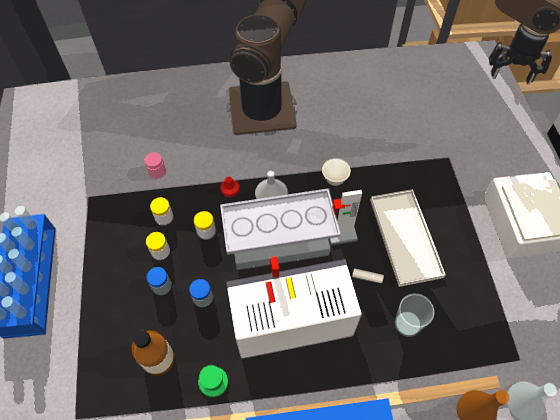

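View pics/top0.png

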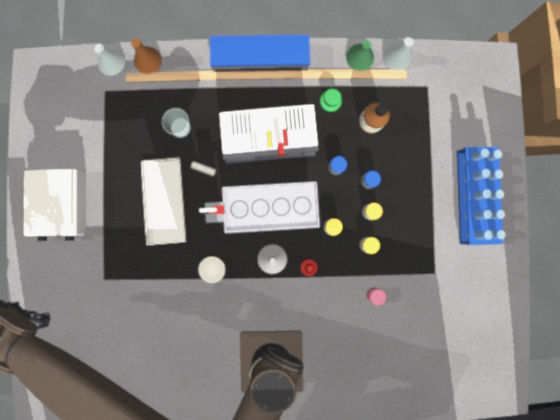

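```bash
cat > h.py <<'E'
import numpy as np,cv2
from station import arm,cams,ticket
def K(c): 
    f=210/np.tan(np.radians(c['fov_y']/2)); return np.array([[f,0,c['cx']],[0,f,c['cy']],[0,0,1]])
def rays(name,uv):
    c=cams.get_calibration(name)
    n=cv2.undistortPoints(np.array(uv,float).reshape(-1,1,2),K(c),np.array([c['k1'],0,0,0])).reshape(-1,2)
    return np.c_[n,np.ones(len(n))],c
def onplane(name,uv,z):
    r,c=rays(name,uv); R=np.array(c['R']);o=-R.T@c['t']; d=r@R
    return o+d*((z-o[2])/d[:,2])[:,None]
def bydepth(name,uv,dep):
    r,c=rays(name,uv); R=np.array(c['R'])
    return (r*np.array(dep)[:,None]-c['t'])@R
def cloud(name,d):
    v,u=np.mgrid[0:420,0:560]
    return bydepth(name,np.c_[u.ravel(),v.ravel()],d.ravel()).reshape(420,560,3)
def proj(name,X):
    c=cams.get_calibration(name)
    return cv2.projectPoints(np.array(X,float).reshape(-1,3),cv2.Rodrigues(np.array(c['R']))[0],np.array(c['t'],float),K(c),np.array([c['k1'],0,0,0.]))[0].reshape(-1,2)
HUE={'blue':(100,118,150),'yellow':(25,35,150),'red':(0,5,150),'pink':(165,179,80)}
def blobs(name,im,d,col,amin=15):
    lo,hi,s=HUE[col]; h=cv2.cvtColor(im,cv2.COLOR_BGR2HSV)
    m=cv2.inRange(h,(lo,s,70),(hi,255,255))
    if col=='red': m|=cv2.inRange(h,(175,s,70),(179,255,255))
    n,l,st,ce=cv2.connectedComponentsWithStats(m)
    P=cloud(name,d); out=[]
    for i in range(1,n):
        if st[i,4]<amin: continue
        p=P[(l==i)]; out.append((st[i],ce[i],p))
    return out
def grab(tag=None):
    r={}
    for n in("scene","top"):
        r[n]=cams.get_image(n)
        if tag: cv2.imwrite(f"pics/{n}_{tag}.png",r[n][0])
    return r
def capfit(p):
    zt=np.percentile(p[:,2],90); q=p[p[:,2]>zt-0.004]; (x,y),r=cv2.minEnclosingCircle(q[:,:2].astype(np.float32)); return np.r_[x,y,zt,r]
E
python3 - <<'E'
from h import *
np.set_printoptions(precision=4,suppress=True)
g=grab('1')
for n in g:
    im,d=g[n]
    for c in HUE:
        for st,ce,p in blobs(n,im,d,c):
            print(n,c,st,ce.round(1),capfit(p),p[:,2].min())
a=cv2.resize(g['scene'][0][180:370,200:370],None,fx=4.4,fy=3.1*1,interpolation=cv2.INTER_CUBIC)
cv2.imwrite('pics/z1.png',cv2.resize(g['scene'][0][180:360,210:370],(800,600),interpolation=cv2.INTER_CUBIC))
cv2.imwrite('pics/z2.png',cv2.resize(g['top'][0][90:250,190:350],(600,600),interpolation=cv2.INTER_CUBIC))
E
```

```text
scene blue [   0  214   55  124 3929] [ 29.3 279.6] [ 0.729  -0.3955  0.0807  0.4784] -0.0037162008474407064
scene blue [146 267  21  20 333] [156.5 276.5] [ 0.8116 -0.2029  0.0676  0.3017] 0.003174459508105323
scene blue [189 279  21  21 349] [199.3 288.9] [ 0.8322 -0.1454  0.0675  0.2625] 0.00075761914248163
scene blue [ 246  399  147   21 1698] [338.4 412.3] [0.9595 0.0192 0.0779 0.1582] -0.0013059530796741597
scene yellow [150 197  19  18 258] [159.3 205.6] [ 0.7103 -0.1911  0.0673  0.3923] -0.00264857017077218
scene yellow [194 211  19  19 272] [203.1 219.8] [ 0.7404 -0.1384  0.0677  0.3505] 0.0007710788917981646
scene yellow [146 232  19  19 276] [155.2 240.7] [ 0.4613 -0.3159  0.0685  0.0247] 0.0013391521709136974
scene yellow [287 278   8  21  87] [290.4 287.7] [ 0.8639 -0.0408  0.1572  0.2244] 0.14928736291845884
scene red [220 177  20  20 293] [229.4 187.2] [ 0.6841 -0.1001  0.05    0.402 ] -0.004499703593232949
scene red [333 198  17  17 110] [337.6 204.5] [0.4696 0.143  0.1567 0.0192] -7.800392806407022e-05
scene red [270 256  10  21 145] [274.5 266.3] [ 0.6295 -0.0347  0
[... 638 characters left out ...]
0223442
top blue [365 170  16  17 212] [372.4 178.3] [ 0.4885 -0.1595  0.0709  0.1887] -0.0009244283221802904
top yellow [375 239   5  14  15] [377.7 245.1] [ 0.352  -0.3203  0.0685  0.0138] -0.0027663720322836684
top red [284 130   3  15  33] [285. 137.] [ 0.6689 -0.048   0.1596  0.0189] 0.14761003614813425
top red [279 144   5  11  47] [280.7 149.4] [ 0.5194 -0.0146  0.2214  0.1201] 0.09003932455413698
top red [217 206   6   7  38] [219.8 208.9] [0.4677 0.1385 0.1596 0.011 ] 0.1488244799646771
top red [300 259  18  17 237] [308.6 267.3] [ 0.3435 -0.0588  0.0529  0.0885] -0.0021067260866138014
top pink [367 288  19  17 243] [376.2 296.1] [ 0.2009 -0.3205  0.0662  0.0243] 0.01647510058723737
```

View pics/z1.png

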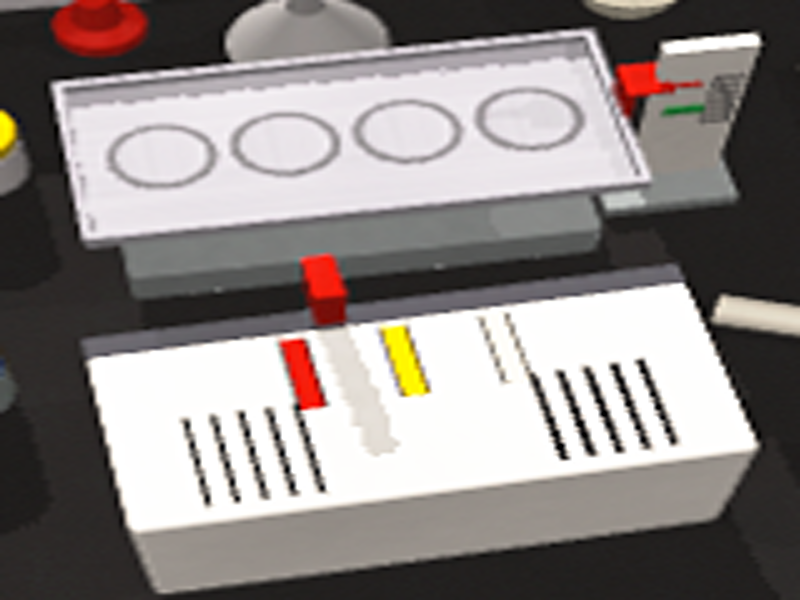

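View pics/z2.png

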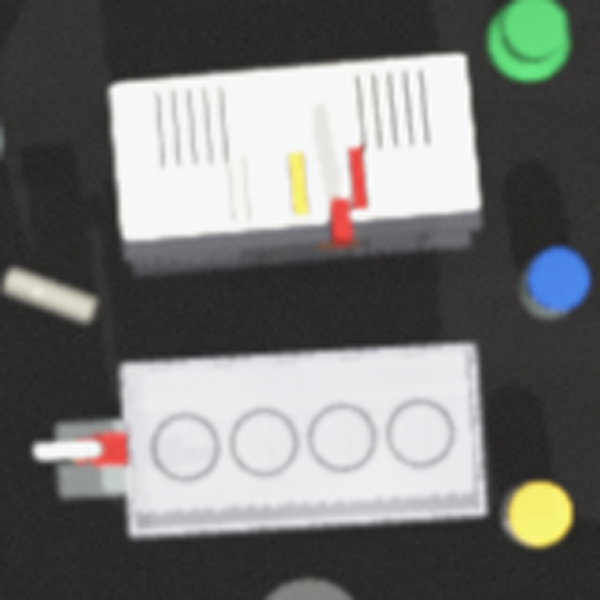

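```bash
cat >> h.py <<'E'
HUE.update(yellow=(22,38,120),blue=(98,120,120))
HUE2={'green':(60,75,120)}
def caps(g,ztop=0.062,verbose=True):
    """cap tops of jars by colour in both views; ray onto plane at cap height"""
    out=[]
    for n in g:
        im,d=g[n]
        for c in('blue','yellow','pink'):
            for st,ce,p in blobs(n,im,d,c,60):
                if st[4]>600: continue
                zt=np.median(p[:,2])
                out.append((n,c,ce.round(1),st[2:5],p[:,2].round(3)[len(p)//2],zt.round(4),onplane(n,[ce],zt)[0].round(4),onplane(n,[ce],ztop-0.004 if n=='scene' else ztop)[0].round(4)))
    if verbose:
        for o in out: print(*o)
    return out
E
python3 - <<'E'
from h import *
np.set_printoptions(precision=4,suppress=True)
g=grab('2'); caps(g)
for n in g:
    im,d=g[n];P=cloud(n,d)
    # table height & lid height & pan floor
    for nm,X in dict(table=[0.4,-0.3,0],lid=[0.72,0.0,0.15]).items():
        u,v=proj(n,[X])[0].round().astype(int); print(n,nm,u,v,P[v,u], np.median(P[v-3:v+4,u-3:u+4].reshape(-1,3),0))
    if n=='top':
        for u,v in [(240,209),(260,208),(281,207),(302,206),(250,217),(165,200),(163,165),(163,235),(250,115),(300,112),(176,122),(376,110)]:
            print(u,v,np.median(P[v-2:v+3,u-2:u+3].reshape(-1,3),0))
E
```

```text
scene blue [156.5 276.6] [ 22  21 346] 0.065 0.0648 [ 0.5602 -0.3137  0.0648] [ 0.557  -0.3152  0.058 ]
scene blue [199.2 288.9] [ 21  21 358] 0.066 0.0649 [ 0.6046 -0.2128  0.0649] [ 0.6016 -0.2136  0.058 ]
scene yellow [159.4 205.9] [ 20  19 294] 0.066 0.0636 [ 0.3597 -0.3049  0.0636] [ 0.3561 -0.3061  0.058 ]
scene yellow [203.2 219.9] [ 21  19 310] 0.062 0.0639 [ 0.417  -0.1935  0.0639] [ 0.4134 -0.1941  0.058 ]
scene yellow [155.4 240.9] [ 21  19 313] 0.064 0.065 [ 0.4626 -0.3155  0.065 ] [ 0.4587 -0.317   0.058 ]
scene yellow [290.4 287.8] [ 10  21 110] 0.154 0.155 [ 0.6657 -0.0054  0.155 ] [0.6262 0.0012 0.058 ]
scene pink [154.7 165. ] [ 22  27 421] 0.059 0.0542 [ 0.2186 -0.3192  0.0542] [ 0.2215 -0.3184  0.058 ]
top blue [338.7 163.7] [ 17  18 242] 0.067 0.0664 [ 0.6021 -0.2113  0.0664] [ 0.6027 -0.212   0.062 ]
top blue [372.3 178.3] [ 17  18 240] 0.069 0.0657 [ 0.557  -0.3122  0.0657] [ 0.5574 -0.3129  0.062 ]
top yellow [374.2 210.5] [ 17  18 241] 0.007 0.0658 [ 0.4599 -0.3153  0.0658] [ 0.4601 -0.3161  0.062 ]
top yellow [334.  226.4] [ 17  18 245] 0.067 0.0662 [ 0.4145 
[... 208 characters left out ...]
317   0.0617] [ 0.203  -0.3169  0.062 ]
scene table 166 231 [ 0.4013 -0.3004  0.0022] [ 0.4021 -0.3004  0.0025]
scene lid 296 312 [ 0.7206 -0.001   0.1516] [ 0.7211 -0.001   0.1532]
top table 365 231 [ 0.3988 -0.299  -0.0015] [ 0.3988 -0.2977  0.0054]
top lid 268 120 [ 0.7178 -0.0009  0.1547] [ 0.7182 -0.0009  0.1547]
240 209 [0.4686 0.0834 0.1155]
260 208 [0.4706 0.0259 0.1173]
281 207 [ 0.4725 -0.0344  0.116 ]
302 206 [ 0.4743 -0.095   0.1164]
250 217 [0.4452 0.055  0.1163]
165 200 [0.5052 0.3212 0.0089]
163 165 [0.6146 0.3268 0.0079]
163 235 [0.397  0.3286 0.0088]
250 115 [0.7322 0.0499 0.1563]
300 112 [ 0.74  -0.092  0.156]
176 122 [0.7499 0.2861 0.0083]
376 110 [ 0.7428 -0.3095  0.1699]
```

```bash
python3 - <<'E'
from h import *
np.set_printoptions(precision=4,suppress=True)
g={n:(cv2.imread(f'pics/{n}_2.png'),None) for n in('scene','top')}
import itertools
for n in g:
    im=g[n][0]; h=cv2.cvtColor(im,cv2.COLOR_BGR2HSV)
    for c,z in (('red',.15),('yellow',.15)):
        lo,hi,s=HUE[c]; m=cv2.inRange(h,(lo,s,70),(hi,255,255))
        if c=='red': m|=cv2.inRange(h,(174,s,70),(179,255,255))
        k,l,st,ce=cv2.connectedComponentsWithStats(m)
        for i in range(1,k):
            if st[i,4]<25: continue
            X=onplane(n,[ce[i]],.15)[0]
            if abs(X[1])<.1 and .55<X[0]<.75:
                vs,us=np.where(l==i); a=min(zip(vs,us)); b=max(zip(vs,us))
                print(n,c,ce[i],st[i],X, 'ends@.15',onplane(n,[a[::-1],b[::-1]],.15)[:,:2].ravel(),'@.212',onplane(n,[ce[i]],.212)[0][:2],'@.19',onplane(n,[ce[i]],.19)[0][:2])
    # white things: tray and lid outlines
    m=cv2.inRange(h,(0,0,130),(179,70,255)) if n=='top' else cv2.inRange(h,(0,0,130),(179,70,255))
    cs,_=cv2.findContours(m,cv2.RETR_EXTERNAL,cv2.CHAIN_APPROX_NONE)
    for c in cs:
        if cv2.contourArea(c)>1500:
            r=cv2.minAreaRect(c); ctr=onplane(n,[r[0]],0.02)[0]
            b=cv2.boxPoints(r); print(n,'white',np.array(r[0]),r[1],r[2],ctr[:2]); 
            for z in((.018,.15,.12)):
                W=onplane(n,b,z)[:,:2]; print('   z',z,W.ravel(),'mid',W.mean(0),'sides',np.linalg.norm(W[1]-W[0]),np.linalg.norm(W[2]-W[1]))
E
```

```text
scene red [274.4966 266.3103] [270 256  10  21 145] [ 0.6083 -0.0331  0.15  ] ends@.15 [ 0.5832 -0.0288  0.6325 -0.0283] @.212 [ 0.6369 -0.0357] @.19 [ 0.6267 -0.0347]
scene red [270.1863 291.8627] [266 282   9  21 102] [ 0.6674 -0.0498  0.15  ] ends@.15 [ 0.6436 -0.0539  0.6908 -0.0508] @.212 [ 0.6925 -0.0514] @.19 [ 0.6836 -0.0508]
scene yellow [290.3909 287.7727] [286 278  10  21 110] [ 0.6637 -0.0051  0.15  ] ends@.15 [ 0.6396 -0.0115  0.6876 -0.0049] @.212 [ 0.6889 -0.0094] @.19 [ 0.68   -0.0079]
scene white [295.0192 310.0962] (71.97462463378906, 128.25994873046875) 78.69007110595703 [0.6691 0.0069]
   z 0.018 [ 0.5884 -0.1549  0.5615  0.1643  0.746   0.162   0.767  -0.1363] mid [0.6657 0.0088] sides 0.32035465937575813 0.18451784495569462
   z 0.15 [ 0.6446 -0.146   0.6208  0.1371  0.7844  0.135   0.803  -0.1295] mid [ 0.7132 -0.0009] sides 0.2841164973686806 0.16364539199455874
   z 0.12 [ 0.6318 -0.148   0.6073  0.1433  0.7757  0.1412  0.7948 -0.1311] mid [0.7024 0.0013] sides 0.29235244327938004 0.16838913130390773
scene white [407.6616 236.4595] (99.01335906982422, 47.7880
[... 2217 characters left out ...]
0417] @.212 [ 0.6234 -0.0336] @.19 [ 0.627  -0.0343]
top yellow [269.0303 138.4242] [268 132   3  14  33] [ 0.6656 -0.003   0.15  ] ends@.15 [ 0.6841 -0.0004  0.6468 -0.0054] @.212 [ 0.6541 -0.0025] @.19 [ 0.6582 -0.0027]
top white [264.5 209.5] (419.0, 529.0) 90.0 [0.4703 0.0134]
   z 0.018 [ 1.2003  0.9086  1.1774 -0.9061 -0.237  -0.8451 -0.2025  0.8936] mid [0.4846 0.0128] sides 1.8147947906108706 1.415653571399851
   z 0.15 [ 1.1324  0.832   1.1114 -0.8283 -0.1827 -0.7725 -0.1511  0.8183] mid [0.4775 0.0123] sides 1.660446755432732 1.2952524393440707
   z 0.12 [ 1.1478  0.8494  1.1264 -0.846  -0.195  -0.789  -0.1628  0.8354] mid [0.4791 0.0124] sides 1.6955258543368545 1.3226163329931118
```

```bash
cat >> h.py <<'E'
from scipy.spatial.transform import Rotation as Ro
def pose():
    s=arm.get_state(); q=s['eef_rot']; R=Ro.from_quat([q[1],q[2],q[3],q[0]]).as_matrix()
    p=np.array(s['tool_pos']); th=np.degrees(np.arctan2(-R[0,1],R[1,1])); return s,p,R,th
def go(x,y,z,th=None):
    """grasp-point target; prints tool-axis shift (cm), spin (deg)"""
    s,p,R,t0=pose(); gp=p+R[:,2]*.155
    d=R.T@(np.array([x,y,z])-gp)*100
    sp=0
    if th is not None:
        sp=-((th-t0+90)%180-90)
    print('t %.2f grasp'%s['t'],gp.round(4),'th %.1f'%t0,'tilt %.4f'%np.linalg.norm(R[:2,2]),'w %.3f'%s['width'],'F',np.round(s['wrist_force'],1),'q6 %.2f'%s['joints'][5])
    print('shift cm',d.round(2),'spin %.1f'%sp,'rows>=%.1f'%max(np.linalg.norm(d)/4.17,abs(sp)/7.16))
E
python3 -c "
from h import *
go(.627,-.0344,.26,4.4)"
```

```text
t 0.30 grasp [0.1986 0.6449 0.2493] th -17.1 tilt 0.0008 w 0.999 F [0.  0.  0.4] q6 -0.15
shift cm [-60.94 -52.31  -1.04] spin -21.5 rows>=19.3
```

>>> step_arm:
  targets:
    - [-2,-1.7,-0.1,-1,-1]
    - [-5,-4.3,-0.3,-2,-1]
    - [-8,-6.9,-0.5,-4,-1]
    - [-11,-9.4,-0.7,-6,-1]
    - [-14,-12,-1,-8,-1]
    - [-17,-14.6,-1,-10,-1]
    - [-20,-17.2,-1,-12,-1]
    - [-23,-19.7,-1,-14,-1]

```text
t: 0.97
tool_pos: [0.3609, 0.3873, 0.4146]
eef_rot: [0.0, 0.026, 1.0, -0.0]
wrist_force: [0.3, 1.2, 0.2]
width: 1.001
```

```bash
python3 -c "
from h import *
go(.627,-.0344,.26,4.4)"
```

```text
t 0.97 grasp [0.3609 0.3872 0.2596] th -3.0 tilt 0.0005 w 1.001 F [0.3 1.2 0.2] q6 -0.89
shift cm [-2.878e+01 -4.071e+01 -1.000e-02] spin -7.4 rows>=12.0
```

>>> step_arm:
  targets:
    - [-2.3,-3.2,0,-1,-1]
    - [-4.6,-6.5,0,-2,-1]
    - [-6.9,-9.8,0,-3,-1]
    - [-9.2,-13,0,-4,-1]
    - [-11.5,-16.3,0,-5,-1]
    - [-13.8,-19.5,0,-6,-1]
    - [-16.1,-22.8,0,-7,-1]
    - [-18.4,-26,0,-7.4,-1]

```text
t: 1.63
tool_pos: [0.5316, 0.1161, 0.415]
eef_rot: [0.0, -0.039, 0.999, -0.0]
wrist_force: [-0.1, 0.6, -0.2]
width: 0.998
```

```bash
python3 -c "
from h import *
go(.627,-.0344,.26,4.4)"
```

```text
t 1.63 grasp [0.5318 0.116  0.26  ] th 4.4 tilt 0.0009 w 0.998 F [-0.1  0.6 -0.2] q6 -1.62
shift cm [ -8.33 -15.73   0.02] spin 0.0 rows>=4.3
```

>>> step_arm:
  targets:
    - [-2,-3.7,0,0,-1]
    - [-4,-7.4,0,0,-1]
    - [-6,-11.2,0,0,-1]
    - [-8.3,-15.7,0,0,-1]
    - [-8.3,-15.7,1,0,-1]
    - [-8.3,-15.7,3,0,-1]
    - [-8.3,-15.7,5,0,-1]
    - [-8.3,-15.7,6.5,0,-1]

```text
t: 2.3
tool_pos: [0.6262, -0.0345, 0.348]
eef_rot: [-0.001, -0.038, 0.999, 0.0]
wrist_force: [0.2, -0.3, -0.7]
width: 1.002
```

```bash
python3 -c "
from h import *
go(.627,-.0344,.195,4.4)
g=grab('3')
cv2.imwrite('pics/z3.png',np.hstack([cv2.resize(g['scene'][0][210:330,220:340],(400,400),interpolation=2),cv2.resize(g['top'][0][90:190,220:320],(400,400),interpolation=2)]))"
```

```text
t 2.30 grasp [ 0.626  -0.0344  0.193 ] th 4.4 tilt 0.0014 w 1.002 F [ 0.2 -0.3 -0.7] q6 -1.86
shift cm [-0.1  -0.01 -0.2 ] spin -0.0 rows>=0.1
```

View pics/z3.png

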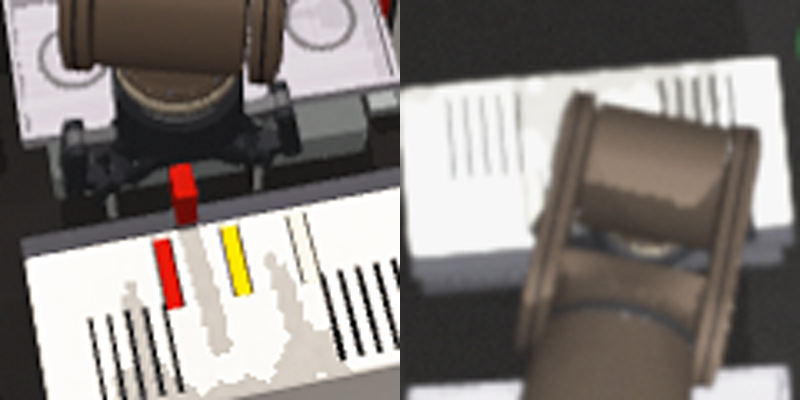

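>>> step_arm:
  targets:
    - [0,0,0,0,1]
    - [0,0,0,0,1]
    - [0,0,0,0,1]
    - [0,0,0,0,1]
    - [0,0,0,0,1]
    - [0,0,0,0,1]
    - [0,0,0,0,1]
    - [0,0,0,0,1]

```text
t: 3.07
tool_pos: [0.6256, -0.0339, 0.347]
eef_rot: [-0.003, -0.038, 0.999, 0.001]
wrist_force: [-0.9, -0.1, 3.5]
width: 0.154
```

```bash
cat >>h.py <<'E'
def zoomgrip(tag):
    im,d=cams.get_image('scene')
    cv2.imwrite(f'pics/{tag}.png',cv2.resize(im[220:320,220:320],(600,600),interpolation=2))
E
python3 -c "
from h import *
go(.627,-.0344,.195,4.4)
zoomgrip('z4')"
```

```text
t 3.07 grasp [ 0.6248 -0.0338  0.192 ] th 4.4 tilt 0.0054 w 0.154 F [-0.9 -0.1  3.5] q6 -1.86
shift cm [-0.22 -0.08 -0.3 ] spin 0.0 rows>=0.1
```

View pics/z4.png

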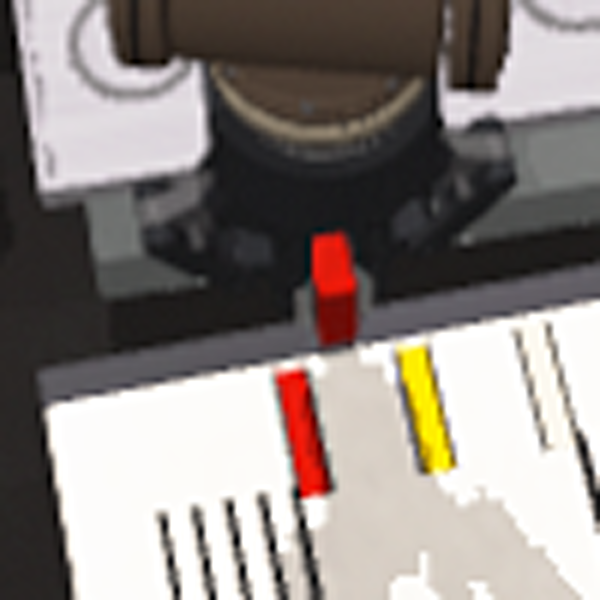

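>>> step_arm:
  targets:
    - [0,-0.3,0,0,1]
    - [0,-0.6,0,0,1]
    - [0,-0.9,0,0,1]
    - [0,-1.2,0,0,1]
    - [0,-1.5,0,0,1]
    - [0,-1.7,0,0,1]
    - [0,-1.8,0,0,1]
    - [0,-1.8,0,0,1]

```text
t: 3.78
tool_pos: [0.627, -0.0521, 0.3471]
eef_rot: [-0.003, -0.038, 0.999, 0.0]
wrist_force: [-0.6, 0.9, 2.2]
width: 0.153
```

```bash
python3 -c "
from h import *
go(.627,-.0344,.195,4.4)
zoomgrip('z5')"
```

```text
t 3.78 grasp [ 0.6262 -0.052   0.1921] th 4.4 tilt 0.0054 w 0.153 F [-0.6  0.9  2.2] q6 -1.89
shift cm [-0.21  1.75 -0.29] spin -0.0 rows>=0.4
```

View pics/z5.png

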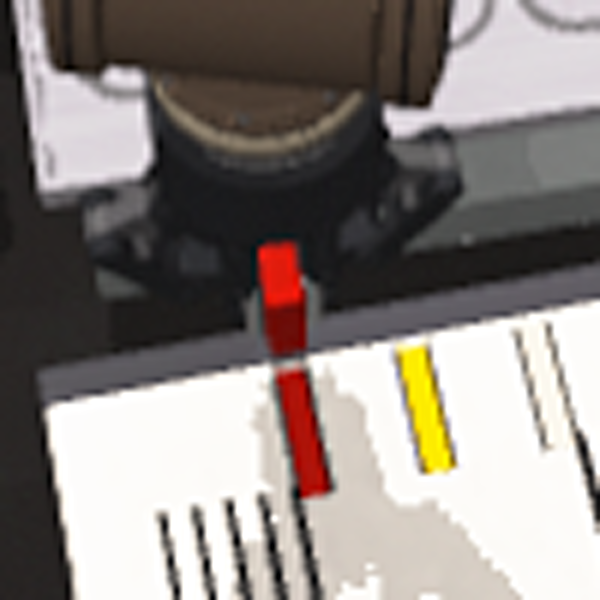

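>>> step_arm:
  targets:
    - [0,-0.1,0,0,1]
    - [0,-0.2,0,0,1]
    - [0,-0.3,0,0,1]
    - [0,-0.3,0,0,1]

```text
t: 4.17
tool_pos: [0.6272, -0.0536, 0.347]
eef_rot: [-0.003, -0.038, 0.999, 0.003]
wrist_force: [-0.4, 8.7, 3.7]
width: 0.157
```

>>> step_arm:
  targets:
    - [0,0.1,0,0,-1]
    - [0,0.1,0,0,-1]
    - [0,0.1,0,0,-1]
    - [0,0.1,0,0,-1]
    - [0,0.1,0,0,-1]
    - [0,0.1,-2,0,-1]
    - [0,0.1,-5,0,-1]
    - [0,0.1,-7.5,0,-1]

```text
t: 4.83
tool_pos: [0.6275, -0.0534, 0.4225]
eef_rot: [-0.003, -0.038, 0.999, 0.003]
wrist_force: [0.8, -0.5, -0.2]
width: 0.999
```

```bash
python3 -c "
from h import *
go(.6025,-.212,.16,30)
zoomgrip('z6')"
```

```text
t 4.83 grasp [ 0.6263 -0.0526  0.2675] th 4.4 tilt 0.0088 w 0.999 F [ 0.8 -0.5 -0.2] q6 -1.89
shift cm [  3.52 -15.78  10.69] spin -25.6 rows>=4.6
```

View pics/z6.png

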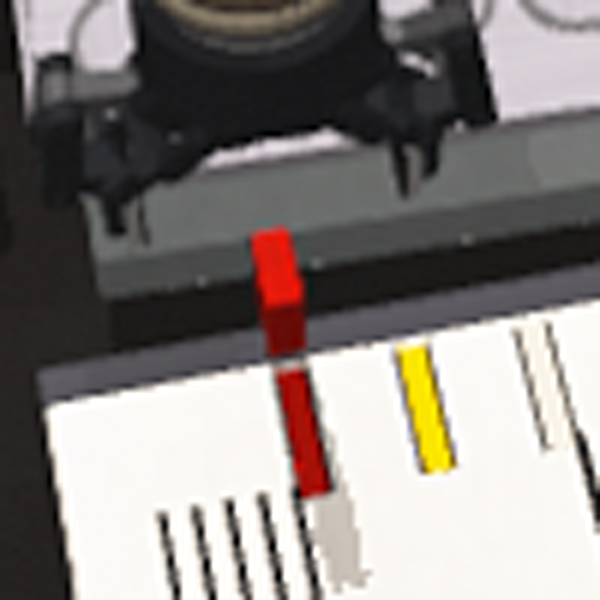

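>>> step_arm:
  targets:
    - [0.5,-2,0,7,-1]
    - [1,-4,0,14,-1]
    - [1.5,-6,0,21,-1]
    - [2,-8,0,28,-1]
    - [2.5,-10,0,35,-1]
    - [3,-12,1,42,-1]
    - [3.3,-14,2,49,-1]
    - [3.5,-15.8,4,56,-1]

```text
t: 5.55
tool_pos: [0.6058, -0.2154, 0.3916]
eef_rot: [0.004, 0.438, 0.899, 0.002]
wrist_force: [0.5, 0.3, 0.3]
width: 0.999
```

```bash
python3 -c "
from h import *
np.set_printoptions(suppress=True)
caps({'top':cams.get_image('top'),'scene':cams.get_image('scene')})
go(.6025,-.212,.1,-88.2)"
```

```text
top yellow [374.2 210.5] [ 17  18 240] 0.058 0.0658 [ 0.4598 -0.3153  0.0658] [ 0.46   -0.3162  0.062 ]
top yellow [371.6 245.1] [ 18  19 248] 0.069 0.0655 [ 0.3564 -0.305   0.0655] [ 0.3563 -0.3057  0.062 ]
top pink [376.2 296.1] [ 19  17 242] 0.069 0.0617 [ 0.203  -0.3168  0.0617] [ 0.203  -0.3168  0.062 ]
scene blue [156.5 276.6] [ 22  21 346] 0.066 0.0646 [ 0.5601 -0.3138  0.0646] [ 0.557  -0.3152  0.058 ]
scene blue [199.2 288.9] [ 21  21 358] 0.068 0.0649 [ 0.6046 -0.2128  0.0649] [ 0.6016 -0.2136  0.058 ]
scene yellow [203.9 220.2] [ 20  19 283] 0.063 0.0639 [ 0.418  -0.1916  0.0639] [ 0.4145 -0.1922  0.058 ]
scene yellow [152.4 242.5] [ 18  19 191] 0.066 0.0646 [ 0.4657 -0.3232  0.0646] [ 0.4621 -0.3247  0.058 ]
scene yellow [290.5 287.9] [ 10  21 112] 0.157 0.1548 [ 0.6658 -0.0053  0.1548] [0.6264 0.0014 0.058 ]
t 5.65 grasp [ 0.6043 -0.2153  0.2301] th -51.9 tilt 0.0049 w 1.002 F [-1.2  0.1 -0.1] q6 -1.17
shift cm [ 0.31  0.04 13.02] spin 36.3 rows>=5.1
```

```bash
python3 -c "
from h import *
im=cv2.imread('pics/scene_2.png'); cv2.imwrite('pics/z7.png',cv2.resize(im[140:390,110:270],(512,600*4//3*1*0+800-200),interpolation=2))"
```

```text
(no output)
```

View pics/z7.png

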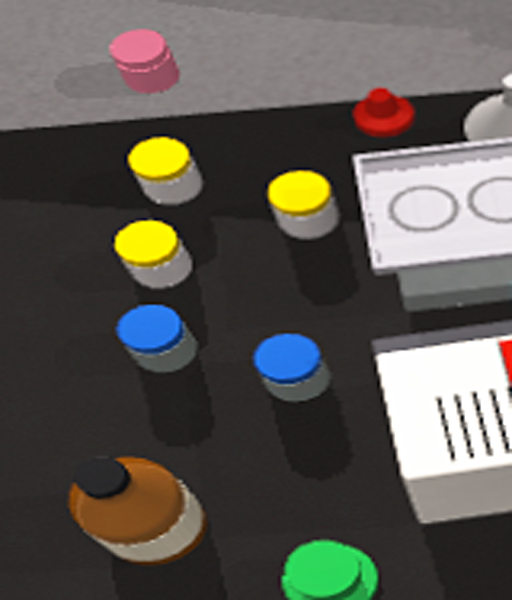

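>>> step_arm:
  targets:
    - [0.1,0,1,7,-1]
    - [0.2,0,3,14,-1]
    - [0.3,0,5,21,-1]
    - [0.3,0,7,28,-1]
    - [0.3,0,9,34,-1]
    - [0.3,0,11,36.3,-1]
    - [0.3,0,13,36.3,-1]
    - [0.3,0,13,36.3,-1]

```text
t: 6.32
tool_pos: [0.6012, -0.2117, 0.2506]
eef_rot: [-0.006, 0.695, 0.719, -0.0]
wrist_force: [-0.8, 0.2, -0.9]
width: 1.002
```

```bash
python3 -c "
from h import *
go(.6025,-.212,.036,-88.2)"
```

```text
t 6.32 grasp [ 0.5997 -0.2103  0.0956] th -88.0 tilt 0.0127 w 1.002 F [-0.8  0.2 -0.9] q6 -0.53
shift cm [-0.23  0.33  5.96] spin 0.2 rows>=1.4
```

>>> step_arm:
  targets:
    - [-0.1,0.2,2,0,-1]
    - [-0.2,0.3,4,0,-1]
    - [-0.2,0.3,5.5,0,-1]
    - [-0.2,0.3,6,0,-1]
    - [-0.2,0.3,6,0,-1]

```text
t: 6.73
tool_pos: [0.6034, -0.2126, 0.1897]
eef_rot: [-0.008, 0.695, 0.719, -0.0]
wrist_force: [-0.5, 0.7, -0.5]
width: 1.003
```

```bash
python3 -c "
from h import *
go(.6025,-.212,.036,-88.2)"
```

```text
t 6.73 grasp [ 0.6016 -0.2111  0.0347] th -88.0 tilt 0.0150 w 1.003 F [-0.5  0.7 -0.5] q6 -0.54
shift cm [-0.09  0.08 -0.13] spin 0.2 rows>=0.0
```

>>> step_arm:
  targets:
    - [0,0.1,0,0,1]
    - [0,0.1,0,0,1]
    - [0,0.1,0,0,1]
    - [0,0.1,0,0,1]
    - [0,0.1,0,0,1]
    - [0,0.1,-1,0,1]
    - [0,0.1,-3,0,1]
    - [0,0.1,-5,0,1]

```text
t: 7.4
tool_pos: [0.6041, -0.2127, 0.2389]
eef_rot: [-0.009, 0.695, 0.719, -0.001]
wrist_force: [0.5, -0.1, -1.1]
width: 0.57
```

```bash
python3 -c "
from h import *
s,p,R,t=pose(); print(R[:,2], s['joints'])
go(.4686,.0834,.26,-88.2)"
```

```text
[-0.01481347  0.01185021 -0.99982005] [-0.49708729  0.39175418  1.76763385  0.00398124  1.00088106 -0.53420031]
t 7.40 grasp [ 0.6018 -0.2108  0.0839] th -88.0 tilt 0.0190 w 0.570 F [ 0.5 -0.1 -1.1] q6 -0.53
shift cm [ 30.09 -12.54 -17.06] spin 0.2 rows>=8.8
```

>>> step_arm:
  targets:
    - [0,0,-4,0,1]
    - [0,-1,-8,0,1]
    - [1.5,-3,-11,0,1]
    - [4.5,-5,-13,0,1]
    - [8,-7,-14,0,1]
    - [11.5,-8.5,-14,0,1]
    - [15,-10,-14,0,1]
    - [18.5,-11,-14,0,1]

```text
t: 8.07
tool_pos: [0.4879, -0.0319, 0.3829]
eef_rot: [-0.01, 0.695, 0.719, -0.001]
wrist_force: [1.3, 0.8, -1.0]
width: 0.573
```

```bash
python3 -c "
from h import *
s,p,R,t=pose(); print(R[:,2], s['joints'])
go(.4687,.085,.20,-88.2)"
```

```text
[-0.01518904  0.01202916 -0.99981228] [-0.27429109 -0.10972195  2.04219409  0.00792936  1.22701145 -0.31103778]
t 8.07 grasp [ 0.4856 -0.03    0.2279] th -88.0 tilt 0.0194 w 0.573 F [ 1.3  0.8 -1. ] q6 -0.31
shift cm [11.52 -1.25  2.96] spin 0.2 rows>=2.9
```

>>> step_arm:
  targets:
    - [3.5,-0.4,0,0,1]
    - [7,-0.8,0,0,1]
    - [10.5,-1.2,0.5,0,1]
    - [11.5,-1.2,2,0,1]
    - [11.5,-1.2,4,0,1]
    - [11.5,-1.2,6,0,1]
    - [11.5,-1.2,7.3,0,1]
    - [11.5,-1.2,7.8,0,1]

```text
t: 8.73
tool_pos: [0.4694, 0.0839, 0.3039]
eef_rot: [-0.012, 0.695, 0.719, -0.003]
wrist_force: [-0.2, -0.5, -2.3]
width: 0.571
```

```bash
python3 -c "
from h import *
go(.4687,.085,.146,-88.2)
g=grab('8'); cv2.imwrite('pics/z8.png',cv2.resize(g['scene'][0][160:300,220:380],(800,600*7//6-0),interpolation=2)[:600])"
```

```text
t 8.73 grasp [0.4662 0.0858 0.149 ] th -88.0 tilt 0.0239 w 0.571 F [-0.2 -0.5 -2.3] q6 -0.08
shift cm [-0.09  0.25  0.29] spin 0.2 rows>=0.1
```

View pics/z8.png

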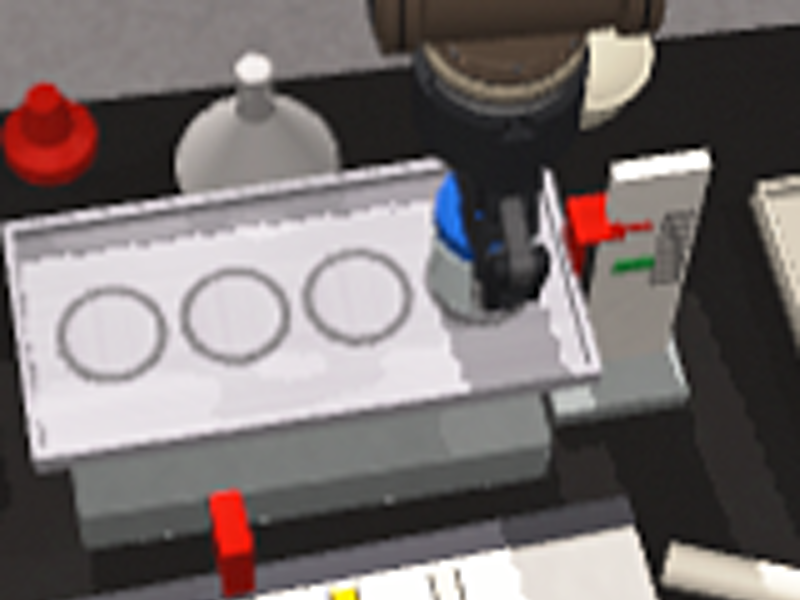

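>>> step_arm:
  targets:
    - [0,0.1,0.3,0,1]
    - [0,0.1,0.5,0,1]
    - [0,0.1,0.5,0,-1]
    - [0,0.1,0.5,0,-1]
    - [0,0.1,0.5,0,-1]
    - [0,0.1,0.5,0,-1]
    - [0,0.1,-2,0,-1]
    - [0,0.1,-6,0,-1]

```text
t: 9.5
tool_pos: [0.4708, 0.0829, 0.3617]
eef_rot: [-0.015, 0.695, 0.719, -0.005]
wrist_force: [1.2, -0.1, -0.1]
width: 0.996
```

```bash
cat >>h.py <<'E'
def panview(tag):
    im,d=cams.get_image('scene'); cv2.imwrite(f'pics/{tag}.png',cv2.resize(im[160:280,215:375],(800,600),interpolation=2))
E
python3 -c "
from h import *
panview('z9')
caps(grab('9'))
go(.557,-.313,.2,-88.2)"
```

```text
scene blue [313.1 205.6] [ 15  20 196] 0.258 0.1648 [0.4722 0.075  0.1648] [0.4081 0.0908 0.058 ]
scene blue [156.5 276.6] [ 22  21 346] 0.067 0.0648 [ 0.5602 -0.3137  0.0648] [ 0.557  -0.3152  0.058 ]
scene yellow [159.4 205.9] [ 20  19 293] 0.064 0.0638 [ 0.3599 -0.305   0.0638] [ 0.3561 -0.3062  0.058 ]
scene yellow [203.2 219.9] [ 21  19 310] 0.066 0.0638 [ 0.4169 -0.1935  0.0638] [ 0.4134 -0.1941  0.058 ]
scene yellow [155.4 240.9] [ 21  20 315] 0.065 0.0653 [ 0.4626 -0.3154  0.0653] [ 0.4585 -0.317   0.058 ]
scene yellow [290.4 287.7] [ 10  21 109] 0.156 0.1548 [ 0.6655 -0.0054  0.1548] [0.6261 0.0013 0.058 ]
scene pink [154.7 165. ] [ 22  27 421] 0.062 0.0545 [ 0.2188 -0.3191  0.0545] [ 0.2215 -0.3184  0.058 ]
top blue [372.3 178.2] [ 17  18 238] 0.064 0.0658 [ 0.557  -0.3122  0.0658] [ 0.5574 -0.313   0.062 ]
top yellow [374.2 210.5] [ 17  18 239] 0.065 0.0656 [ 0.4598 -0.3153  0.0656] [ 0.4599 -0.3161  0.062 ]
top yellow [334.  226.5] [ 17  18 245] 0.007 0.0663 [ 0.4142 -0.1926  0.0663] [ 0.4143 -0.1932  0.062 ]
top yellow [371.7 245.1] [ 18  19 248] 0.069 0.0658 [ 0.3564 -0.3051  0.0658] [ 0.3563 -0.3059  0.062 ]
top pink [376.2 296.1] [ 19  17 242] 0.06 0.0612 [ 0.2029 -0.3171  0.0612] [ 0.203 -0.317  0.062]
t 9.65 grasp [0.4721 0.0847 0.2149] th -88.0 tilt 0.0149 w 0.998 F [ 0.6  0.2 -0.5] q6 -0.08
shift cm [-40.05   7.14   0.94] spin 0.2 rows>=9.8
```

View pics/z9.png

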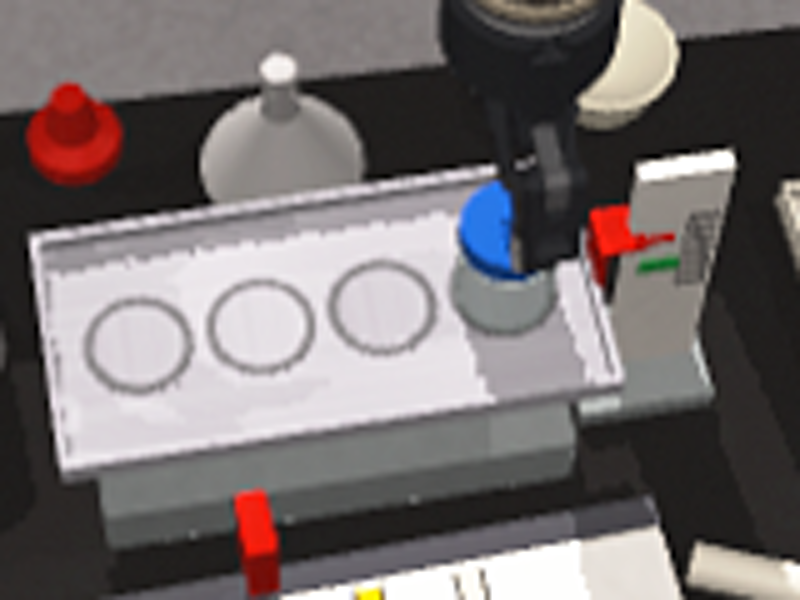

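>>> step_arm:
  targets:
    - [-3,0.5,-0.5,0,-1]
    - [-7,1.2,-1,0,-1]
    - [-11,2,-1,0,-1]
    - [-15,2.7,-1,0,-1]
    - [-19,3.4,-1,0,-1]
    - [-23,4.1,-1,0,-1]
    - [-27,4.8,-1,0,-1]
    - [-31,5.5,-0.5,0,-1]

```text
t: 10.32
tool_pos: [0.5391, -0.2272, 0.3706]
eef_rot: [-0.007, 0.695, 0.719, 0.001]
wrist_force: [1.0, 0.3, 1.2]
width: 1.002
```

```bash
python3 -c "
from h import *
go(.5572,-.3135,.036,-88.2)"
```

```text
t 10.32 grasp [ 0.5378 -0.2255  0.2157] th -88.1 tilt 0.0142 w 1.002 F [1.  0.3 1.2] q6 -0.61
shift cm [-9.08  1.79 17.85] spin 0.1 rows>=4.8
```

>>> step_arm:
  targets:
    - [-3,0.6,0.5,0,-1]
    - [-6,1.2,2,0,-1]
    - [-8.5,1.7,4,0,-1]
    - [-9.1,1.8,7.5,0,-1]
    - [-9.1,1.8,11,0,-1]
    - [-9.1,1.8,14.5,0,-1]
    - [-9.1,1.8,17,0,-1]
    - [-9.1,1.8,17.8,0,-1]

```text
t: 10.98
tool_pos: [0.5563, -0.314, 0.1847]
eef_rot: [-0.013, 0.695, 0.719, 0.001]
wrist_force: [0.2, 0.5, -0.7]
width: 1.0
```

```bash
python3 -c "
from h import *
go(.5572,-.3135,.036,-88.2)"
```

```text
t 10.98 grasp [ 0.5537 -0.3111  0.0297] th -88.1 tilt 0.0253 w 1.000 F [ 0.2  0.5 -0.7] q6 -0.71
shift cm [-0.24  0.33 -0.64] spin 0.1 rows>=0.2
```

>>> step_arm:
  targets:
    - [-0.2,0.3,-0.6,0,-1]
    - [-0.2,0.3,-0.6,0,1]
    - [-0.2,0.3,-0.6,0,1]
    - [-0.2,0.3,-0.6,0,1]
    - [-0.2,0.3,-0.6,0,1]
    - [-0.2,0.3,-0.6,0,1]
    - [-0.2,0.3,-0.6,0,1]

```text
t: 11.57
tool_pos: [0.5605, -0.3168, 0.1937]
eef_rot: [-0.01, 0.695, 0.719, 0.001]
wrist_force: [-0.7, 0.1, 5.9]
width: 0.574
```

```bash
python3 -c "
from h import *
go(.4706,.025,.22,-88.2)"
```

```text
t 11.57 grasp [ 0.5586 -0.3144  0.0387] th -88.1 tilt 0.0199 w 0.574 F [-0.7  0.1  5.9] q6 -0.71
shift cm [ 34.49  -7.88 -17.5 ] spin 0.1 rows>=9.5
```

>>> step_arm:
  targets:
    - [0,0,-3,0,1]
    - [0,0,-7,0,1]
    - [1,-0.3,-11,0,1]
    - [3.5,-0.8,-14,0,1]
    - [7,-1.6,-16,0,1]
    - [11,-2.5,-17,0,1]
    - [15,-3.4,-17.5,0,1]
    - [19,-4.3,-17.5,0,1]

```text
t: 12.23
tool_pos: [0.5128, -0.1295, 0.3744]
eef_rot: [-0.008, 0.695, 0.719, 0.002]
wrist_force: [0.8, 0.6, -1.7]
width: 0.57
```

```bash
python3 -c "
from h import *
go(.4706,.025,.17,-88.2)"
```

```text
t 12.23 grasp [ 0.5114 -0.1274  0.2194] th -88.1 tilt 0.0165 w 0.570 F [ 0.8  0.6 -1.7] q6 -0.48
shift cm [15.29 -3.54  5.19] spin 0.1 rows>=4.0
```

>>> step_arm:
  targets:
    - [3.5,-0.8,0,0,1]
    - [7.5,-1.7,0,0,1]
    - [11.5,-2.6,0,0,1]
    - [15,-3.5,0.5,0,1]
    - [15.3,-3.5,2.5,0,1]
    - [15.3,-3.5,5,0,1]
    - [15.3,-3.5,6.8,0,1]
    - [15.3,-3.5,7.4,0,1]

```text
t: 12.9
tool_pos: [0.4705, 0.024, 0.2997]
eef_rot: [-0.01, 0.695, 0.719, 0.0]
wrist_force: [-1.1, 0.4, -1.9]
width: 0.577
```

```bash
python3 -c "
from h import *
go(.4706,.025,.14,-88.2)
panview('z10')"
```

```text
t 12.90 grasp [0.4682 0.0263 0.1448] th -88.1 tilt 0.0208 w 0.577 F [-1.1  0.4 -1.9] q6 -0.21
shift cm [-0.14  0.25  0.47] spin 0.1 rows>=0.1
```

View pics/z10.png

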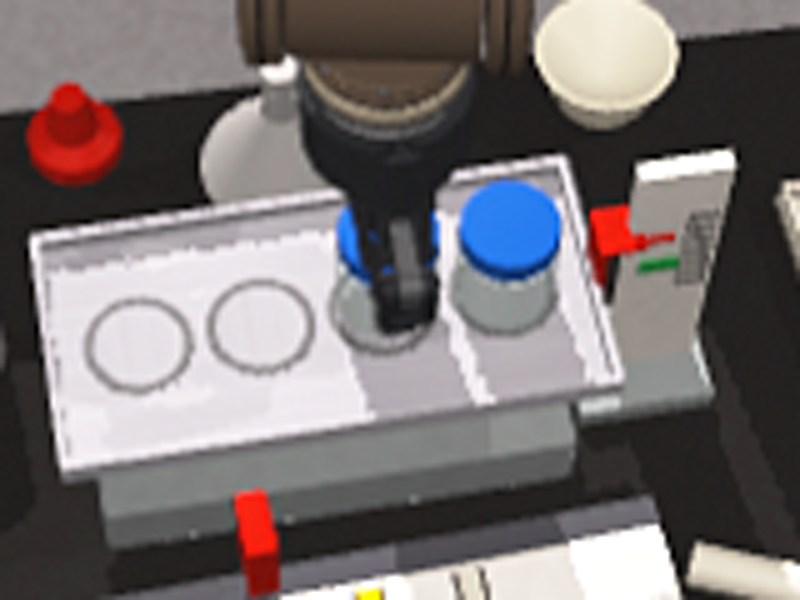

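>>> step_arm:
  targets:
    - [-0.1,0.2,0.3,0,1]
    - [-0.1,0.2,0.6,0,1]
    - [-0.1,0.2,0.7,0,-1]
    - [-0.1,0.2,0.7,0,-1]
    - [-0.1,0.2,0.7,0,-1]
    - [-0.1,0.2,0.7,0,-1]
    - [-0.1,0.2,-2,0,-1]
    - [-0.1,0.2,-6,0,-1]

```text
t: 13.62
tool_pos: [0.4722, 0.022, 0.3566]
eef_rot: [-0.014, 0.695, 0.719, -0.003]
wrist_force: [1.2, -0.4, -1.0]
width: 0.997
```

```bash
python3 -c "
from h import *
caps(grab('11'))
go(.4145,-.1935,.22,-88.2)
panview('z11')"
```

```text
scene blue [316.3 207.7] [ 20  20 319] 0.156 0.1549 [0.4729 0.083  0.1549] [0.4153 0.098  0.058 ]
scene blue [287.  212.3] [ 16  20 148] 0.158 0.1548 [0.4763 0.0129 0.1548] [0.4191 0.0213 0.058 ]
scene yellow [159.4 205.9] [ 20  19 294] 0.062 0.0638 [ 0.3599 -0.3049  0.0638] [ 0.3561 -0.3061  0.058 ]
scene yellow [203.2 219.9] [ 21  19 310] 0.062 0.0635 [ 0.4167 -0.1935  0.0635] [ 0.4134 -0.1941  0.058 ]
scene yellow [155.4 240.9] [ 21  19 313] 0.069 0.0648 [ 0.4625 -0.3156  0.0648] [ 0.4587 -0.317   0.058 ]
scene yellow [290.4 287.6] [ 10  21 109] 0.154 0.1543 [ 0.665  -0.0053  0.1543] [0.6257 0.0013 0.058 ]
scene pink [154.7 165. ] [ 22  27 422] 0.059 0.0548 [ 0.219  -0.3191  0.0548] [ 0.2214 -0.3184  0.058 ]
top yellow [374.2 210.5] [ 17  18 240] 0.067 0.0657 [ 0.4598 -0.3154  0.0657] [ 0.46   -0.3162  0.062 ]
top yellow [334.  226.4] [ 17  18 243] 0.068 0.0661 [ 0.4146 -0.1928  0.0661] [ 0.4146 -0.1933  0.062 ]
top yellow [371.6 245.1] [ 18  19 249] 0.066 0.0652 [ 0.3564 -0.3052  0.0652] [ 0.3563 -0.3058  0.062 ]
top pink [376.2 296.1] [ 19  17 241] 0.062 0.0615 [ 0.2029 -0.3169  0.0615] [ 0.203  -0.3168  0.062 ]
t 13.72 grasp [0.4755 0.0235 0.2123] th -88.1 tilt 0.0124 w 1.003 F [0.  0.2 2.1] q6 -0.21
shift cm [-21.47  -6.82  -1.04] spin 0.1 rows>=5.4
```

View pics/z11.png

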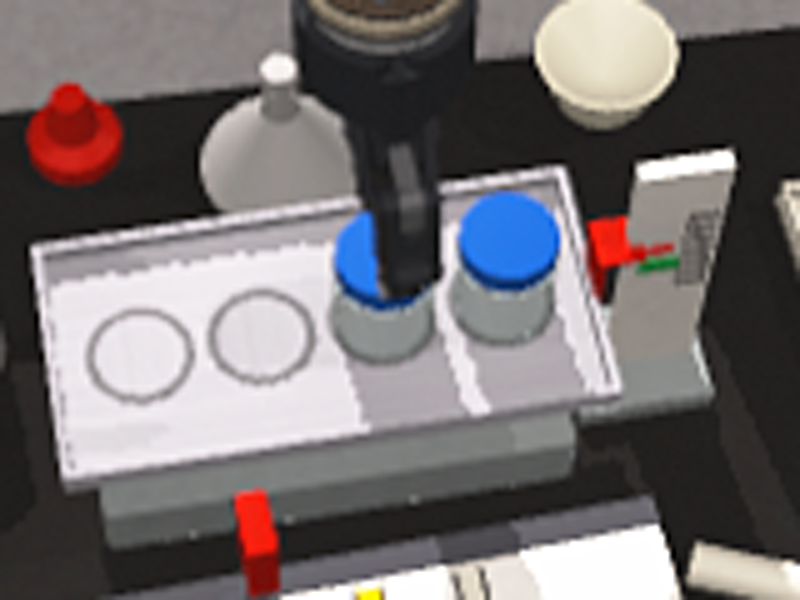

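>>> step_arm:
  targets:
    - [-3,-1,-0.5,0,-1]
    - [-7,-2.2,-0.5,0,-1]
    - [-11,-3.4,0,0,-1]
    - [-15,-4.7,0,0,-1]
    - [-19,-6,0.5,0,-1]
    - [-21.5,-6.8,2.5,0,-1]
    - [-21.5,-6.8,6,0,-1]
    - [-21.5,-6.8,8,0,-1]

```text
t: 14.43
tool_pos: [0.4121, -0.1956, 0.2791]
eef_rot: [-0.008, 0.697, 0.717, 0.003]
wrist_force: [-0.5, 0.4, -1.2]
width: 1.004
```

```bash
python3 -c "
from h import *
go(.4145,-.1935,.036,-88.2)"
```

```text
t 14.43 grasp [ 0.4109 -0.1933  0.1242] th -88.3 tilt 0.0166 w 1.004 F [-0.5  0.4 -1.2] q6 -0.70
shift cm [-0.16  0.42  8.81] spin -0.1 rows>=2.1
```

>>> step_arm:
  targets:
    - [-0.2,0.4,2.5,0,-1]
    - [-0.2,0.4,5.5,0,-1]
    - [-0.2,0.4,7.5,0,-1]
    - [-0.2,0.4,8.5,0,-1]
    - [-0.2,0.4,8.7,0,-1]
    - [-0.2,0.4,8.7,0,-1]

```text
t: 14.93
tool_pos: [0.4154, -0.1961, 0.1917]
eef_rot: [-0.009, 0.697, 0.717, 0.003]
wrist_force: [-0.2, 0.1, 0.0]
width: 1.0
```

```bash
python3 -c "
from h import *
go(.4145,-.1935,.036,-88.2)"
```

```text
t 14.93 grasp [ 0.4141 -0.1937  0.0367] th -88.3 tilt 0.0178 w 1.000 F [-0.2  0.1  0. ] q6 -0.70
shift cm [0.02 0.04 0.07] spin -0.1 rows>=0.0
```

>>> step_arm:
  targets:
    - [0,0,0,0,1]
    - [0,0,0,0,1]
    - [0,0,0,0,1]
    - [0,0,0,0,1]
    - [0,0,0,0,1]
    - [0,0,-2,0,1]
    - [0,0,-6,0,1]
    - [0,0,-10,0,1]

```text
t: 15.6
tool_pos: [0.4153, -0.1969, 0.291]
eef_rot: [-0.011, 0.697, 0.717, 0.002]
wrist_force: [1.3, -0.9, -1.8]
width: 0.571
```

```bash
python3 -c "
from h import *
go(.4724,-.035,.2,-88.2)"
```

```text
t 15.60 grasp [ 0.4133 -0.1939  0.136 ] th -88.3 tilt 0.0228 w 0.571 F [ 1.3 -0.9 -1.8] q6 -0.70
shift cm [15.84  6.29 -6.17] spin -0.1 rows>=4.3
```

>>> step_arm:
  targets:
    - [0,0,-3.5,0,1]
    - [2,0.8,-6.3,0,1]
    - [5.5,2.2,-6.5,0,1]
    - [9.3,3.7,-6.5,0,1]
    - [13,5.2,-6.3,0,1]
    - [15.8,6.3,-5.5,0,1]
    - [15.8,6.3,-3,0,1]
    - [15.8,6.3,-1,0,1]

```text
t: 16.27
tool_pos: [0.4739, -0.0353, 0.3029]
eef_rot: [-0.01, 0.695, 0.719, 0.003]
wrist_force: [-0.1, 0.5, -2.4]
width: 0.574
```

```bash
python3 -c "
from h import *
go(.4724,-.035,.13,-88.2)
panview('z12')"
```

```text
t 16.27 grasp [ 0.4722 -0.0325  0.148 ] th -88.1 tilt 0.0216 w 0.574 F [-0.1  0.5 -2.4] q6 -0.33
shift cm [-0.29  0.03  1.79] spin 0.1 rows>=0.4
```

View pics/z12.png

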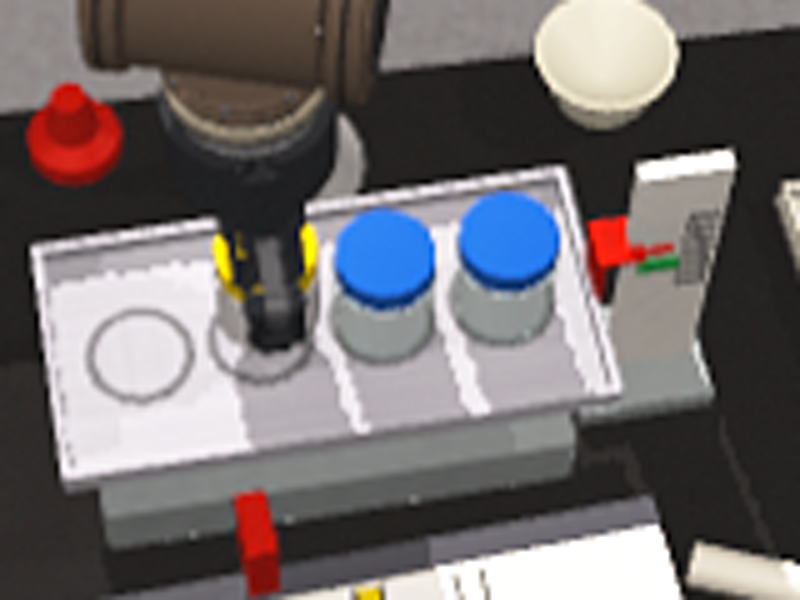

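>>> step_arm:
  targets:
    - [-0.2,0,1,0,1]
    - [-0.3,0,1.8,0,1]
    - [-0.3,0,2.1,0,1]
    - [-0.3,0,2.1,0,-1]
    - [-0.3,0,2.1,0,-1]
    - [-0.3,0,2.1,0,-1]
    - [-0.3,0,2.1,0,-1]
    - [-0.3,0,-1,0,-1]

```text
t: 16.98
tool_pos: [0.4702, -0.0383, 0.3032]
eef_rot: [-0.02, 0.696, 0.718, -0.002]
wrist_force: [-1.2, 0.3, -0.8]
width: 1.001
```

>>> step_arm:
  targets:
    - [0,0,-3,0,-1]
    - [0,0,-5.5,0,-1]

```text
t: 17.15
tool_pos: [0.4717, -0.0397, 0.3597]
eef_rot: [-0.02, 0.696, 0.718, -0.002]
wrist_force: [0.6, -0.2, 0.5]
width: 1.002
```

```bash
python3 -c "
from h import *
caps(grab('13'))
go(.46,-.316,.22,-88.2)
panview('z13')"
```

```text
scene blue [316.  209.8] [ 20  20 312] 0.142 0.1448 [0.4725 0.0829 0.1448] [0.4214 0.0962 0.058 ]
scene blue [291.4 213.4] [ 20  20 316] 0.146 0.1449 [0.4747 0.0236 0.1449] [0.4237 0.032  0.058 ]
scene yellow [151.8 214.5] [ 20  20 304] 0.064 0.0633 [ 0.3832 -0.3249  0.0633] [ 0.3799 -0.3261  0.058 ]
scene yellow [265.9 217. ] [ 20  19 170] 0.144 0.1451 [ 0.4768 -0.0374  0.1451] [ 0.4258 -0.0341  0.058 ]
scene yellow [155.4 241. ] [ 21  19 311] 0.064 0.0652 [ 0.4629 -0.3155  0.0652] [ 0.4589 -0.317   0.058 ]
scene yellow [290.5 287.9] [ 10  21 113] 0.157 0.1546 [ 0.6659 -0.0053  0.1546] [0.6265 0.0013 0.058 ]
scene pink [154.7 165. ] [ 22  27 420] 0.06 0.0548 [ 0.219  -0.319   0.0548] [ 0.2214 -0.3183  0.058 ]
top blue [238.6 208.5] [ 16  16 208] 0.143 0.1473 [0.4687 0.0855 0.1473] [0.4728 0.0902 0.062 ]
top blue [255.9 206.5] [ 9 15 94] 0.146 0.1484 [0.4735 0.0369 0.1484] [0.4779 0.0386 0.062 ]
top yellow [374.2 210.6] [ 17  18 242] 0.069 0.066 [ 0.4596 -0.3152  0.066 ] [ 0.4598 -0.3161  0.062 ]
top yellow [377.9 236.7] [ 17  18 240] 0.067 0.0658 [ 0.381  -0.3247  0.0658] [ 0.381  -0.3255  0.062 ]
top pink [376.2 296.1] [ 19  17 240] 0.058 0.0619 [ 0.2029 -0.317   0.0619] [ 0.2029 -0.3169  0.062 ]
t 17.25 grasp [ 0.4702 -0.0369  0.2091] th -88.2 tilt 0.0292 w 1.000 F [ 0.7 -0.8  0.5] q6 -0.34
shift cm [-27.83  -1.91  -1.65] spin -0.0 rows>=6.7
```

View pics/z13.png

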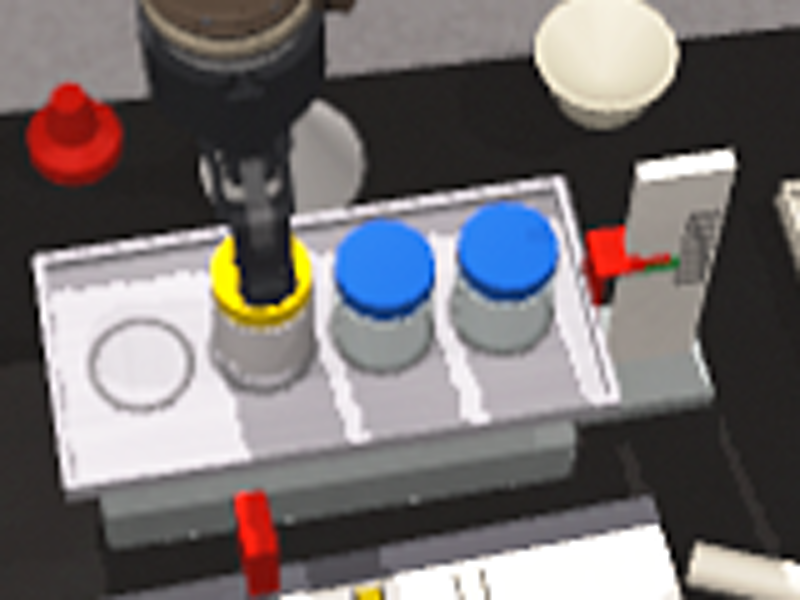

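>>> step_arm:
  targets:
    - [-2,0,-1,-5,-1]
    - [-6,-0.4,-1.5,-11,-1]
    - [-10,-0.7,-1.6,-17,-1]
    - [-14,-1,-1.6,-23,-1]
    - [-18,-1.3,-1.6,-29,-1]
    - [-22,-1.6,-1.6,-35,-1]
    - [-26,-1.8,-1,-41,-1]
    - [-27.8,-1.9,0,-45,-1]

```text
t: 17.97
tool_pos: [0.4616, -0.3225, 0.3555]
eef_rot: [-0.014, 0.368, 0.93, 0.005]
wrist_force: [0.4, -0.2, -0.1]
width: 1.005
```

```bash
python3 -c "
from h import *
caps({'scene':cams.get_image('scene')})
go(.46,-.316,.036,-43)"
```

```text
scene blue [316.  209.8] [ 20  20 314] 0.146 0.1448 [0.4725 0.083  0.1448] [0.4214 0.0963 0.058 ]
scene blue [291.5 213.4] [ 20  20 320] 0.143 0.145 [0.4749 0.0238 0.145 ] [0.4238 0.0322 0.058 ]
scene yellow [266.8 215. ] [ 20  20 326] 0.144 0.1447 [ 0.4716 -0.0346  0.1447] [ 0.4204 -0.0311  0.058 ]
scene yellow [155.4 241. ] [ 21  19 311] 0.065 0.0652 [ 0.4629 -0.3155  0.0652] [ 0.4589 -0.317   0.058 ]
scene yellow [290.5 287.9] [ 10  21 113] 0.154 0.1543 [ 0.6658 -0.0053  0.1543] [0.6265 0.0013 0.058 ]
scene pink [155.4 165.7] [ 21  27 391] 0.055 0.05 [ 0.218  -0.3183  0.05  ] [ 0.2242 -0.3166  0.058 ]
t 18.02 grasp [ 0.4567 -0.3197  0.1974] th -43.1 tilt 0.0350 w 1.000 F [-1.8 -0.7 -2.3] q6 -1.61
shift cm [-0.55  0.53 16.13] spin -0.1 rows>=3.9
```

>>> step_arm:
  targets:
    - [-0.5,0.5,3,0,-1]
    - [-0.5,0.5,7,0,-1]
    - [-0.5,0.5,11,0,-1]
    - [-0.5,0.5,14,0,-1]
    - [-0.5,0.5,15.5,0,-1]
    - [-0.5,0.5,16,0,-1]
    - [-0.5,0.5,16,0,-1]
    - [-0.5,0.5,16,0,-1]

```text
t: 18.68
tool_pos: [0.4639, -0.3194, 0.1927]
eef_rot: [-0.016, 0.368, 0.93, 0.005]
wrist_force: [0.2, -0.4, 0.8]
width: 1.003
```

```bash
python3 -c "
from h import *
s,p,R,t=pose(); print(R[:,2], s['joints'])
go(.46,-.316,.036,-43)"
```

```text
[-0.02650499  0.02179828 -0.99941099] [-0.7825975   0.31977895  1.96931387 -0.00417109  0.88667568 -1.59776044]
t 18.68 grasp [ 0.4598 -0.316   0.0378] th -43.1 tilt 0.0343 w 1.003 F [ 0.2 -0.4  0.8] q6 -1.60
shift cm [-0.02  0.01  0.18] spin -0.1 rows>=0.0
```

>>> step_arm:
  targets:
    - [0,0,0,0,1]
    - [0,0,0,0,1]
    - [0,0,0,0,1]
    - [0,0,0,0,1]
    - [0,0,0,0,1]
    - [0,0,-2,0,1]
    - [0,0,-6,0,1]
    - [0,0,-10,0,1]

```text
t: 19.35
tool_pos: [0.4656, -0.3206, 0.2912]
eef_rot: [-0.019, 0.368, 0.93, 0.007]
wrist_force: [0.5, -1.3, -0.6]
width: 0.57
```

```bash
python3 -c "
from h import *
go(.4743,-.095,.2,-88.2)"
```

```text
t 19.35 grasp [ 0.4608 -0.3166  0.1363] th -43.1 tilt 0.0407 w 0.570 F [ 0.5 -1.3 -0.6] q6 -1.60
shift cm [14.42 17.08 -5.82] spin 45.1 rows>=6.3
```

>>> step_arm:
  targets:
    - [0.5,0.6,-3,5,1]
    - [2.5,3,-5.8,11,1]
    - [5,6,-5.8,18,1]
    - [7.6,9,-5.8,25,1]
    - [10.2,12.1,-5.8,31,1]
    - [12.8,15.2,-5.8,37,1]
    - [14.4,17.1,-5.5,42,1]
    - [14.4,17.1,-4.5,45,1]

```text
t: 20.02
tool_pos: [0.4788, -0.0947, 0.3426]
eef_rot: [-0.02, 0.695, 0.719, -0.0]
wrist_force: [1.1, -0.7, -1.7]
width: 0.571
```

```bash
python3 -c "
from h import *
go(.4743,-.095,.12,-88.2)
panview('z14')"
```

```text
t 20.02 grasp [ 0.4743 -0.0905  0.1877] th -88.1 tilt 0.0396 w 0.571 F [ 1.1 -0.7 -1.7] q6 -0.44
shift cm [-0.64  0.17  6.75] spin 0.1 rows>=1.6
```

View pics/z14.png

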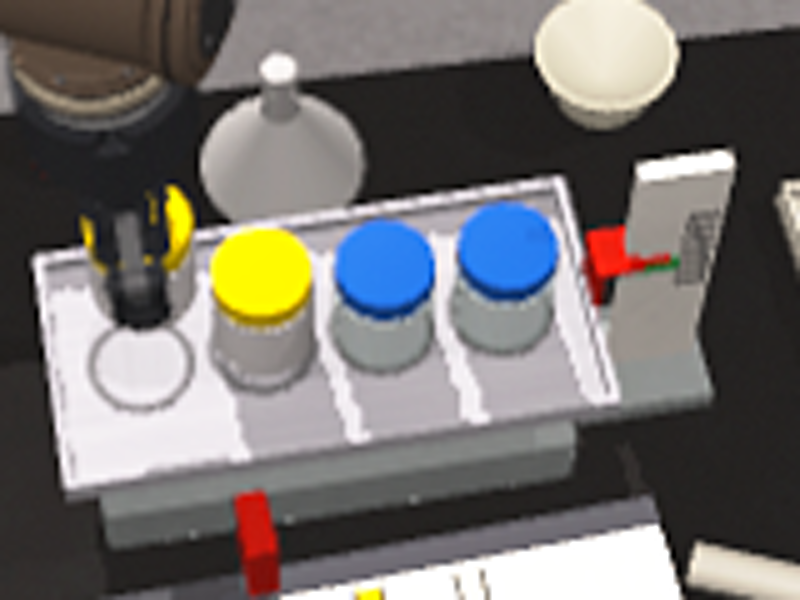

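>>> step_arm:
  targets:
    - [-0.5,0.2,2,0,1]
    - [-0.6,0.2,4.5,0,1]
    - [-0.6,0.2,6.2,0,1]
    - [-0.6,0.2,6.9,0,1]
    - [-0.6,0.2,7.2,0,1]
    - [-0.6,0.2,7.2,0,1]

```text
t: 20.57
tool_pos: [0.4776, -0.1001, 0.267]
eef_rot: [-0.023, 0.696, 0.718, -0.002]
wrist_force: [-0.8, -0.1, -0.5]
width: 0.581
```

```bash
python3 -c "
from h import *
go(.4743,-.095,.12,-88.2)
panview('z15')"
```

```text
t 20.57 grasp [ 0.4721 -0.0957  0.1122] th -88.1 tilt 0.0452 w 0.581 F [-0.8 -0.1 -0.5] q6 -0.46
shift cm [ 0.09  0.19 -0.79] spin 0.1 rows>=0.2
```

View pics/z15.png

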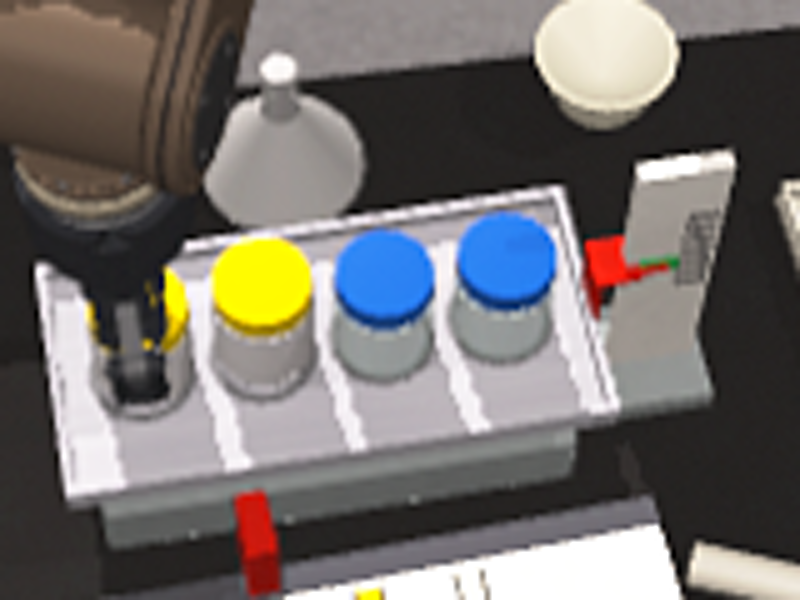

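>>> step_arm:
  targets:
    - [0,0,0,0,-1]
    - [0,0,0,0,-1]
    - [0,0,0,0,-1]
    - [0,0,0,0,-1]
    - [0,0,-2,0,-1]
    - [0,0,-6,0,-1]
    - [0,0,-10,0,-1]
    - [0,0,-13,0,-1]

```text
t: 21.28
tool_pos: [0.4825, -0.1038, 0.4013]
eef_rot: [-0.02, 0.696, 0.718, -0.001]
wrist_force: [0.8, 0.0, -0.1]
width: 0.999
```

```bash
python3 -c "
from h import *
caps(grab('16'))
s,p,R,t=pose(); print(R[:,2], s['joints'])
go(.6285,-.053,.27,4.4)
panview('z16')"
```

```text
scene blue [315.8 211.9] [ 19  20 305] 0.136 0.1353 [0.4728 0.0831 0.1353] [0.4277 0.0948 0.058 ]
scene blue [291.4 215.4] [ 20  20 315] 0.136 0.1353 [0.4748 0.0238 0.1353] [0.4298 0.0312 0.058 ]
scene yellow [151.7 214.7] [ 20  19 301] 0.064 0.0639 [ 0.384  -0.3249  0.0639] [ 0.3803 -0.3262  0.058 ]
scene yellow [266.9 216.9] [ 20  19 317] 0.135 0.1353 [ 0.4713 -0.0346  0.1353] [ 0.4261 -0.0315  0.058 ]
scene yellow [242.6 222.7] [ 21  20 270] 0.134 0.1352 [ 0.4794 -0.0935  0.1352] [ 0.4348 -0.0948  0.058 ]
scene yellow [290.4 287.7] [ 10  21 111] 0.153 0.1548 [ 0.6655 -0.0054  0.1548] [0.6261 0.0013 0.058 ]
scene pink [154.7 165. ] [ 22  27 422] 0.064 0.0536 [ 0.218  -0.3193  0.0536] [ 0.2214 -0.3184  0.058 ]
top blue [238.8 208.6] [ 16  16 205] 0.141 0.1382 [0.4688 0.0856 0.1382] [0.4724 0.0897 0.062 ]
top blue [259.7 207.5] [ 16  16 204] 0.138 0.138 [0.4708 0.0265 0.138 ] [0.4745 0.0275 0.062 ]
top yellow [279.  207.5] [ 14  16 159] 0.143 0.1388 [ 0.4701 -0.028   0.1388] [ 0.4738 -0.03    0.062 ]
top yellow [298.4 207.8] [ 12  14 103] 0.138 0.1387 [ 0.4683 -0.083   0.1387] [ 0.4719 -0.0879  0.062 ]
top yellow [378.  236.7] [ 17  18 243] 0.063 0.0653 [ 0.381  -0.3251  0.0653] [ 0.381  -0.3258  0.062 ]
top pink [376.2 296.1] [ 19  17 243] 0.068 0.0616 [ 0.203  -0.317   0.0616] [ 0.2031 -0.3169  0.062 ]
[-0.02072398  0.02180738 -0.99954737] [-0.41959973 -0.11480537  2.0046484   0.01197735  1.27958521 -0.45531689]
t 21.38 grasp [ 0.4805 -0.101   0.2505] th -88.1 tilt 0.0301 w 1.000 F [0.2 0.4 0.9] q6 -0.46
shift cm [ 4.37 14.9  -2.16] spin 87.5 rows>=12.2
```

View pics/z16.png

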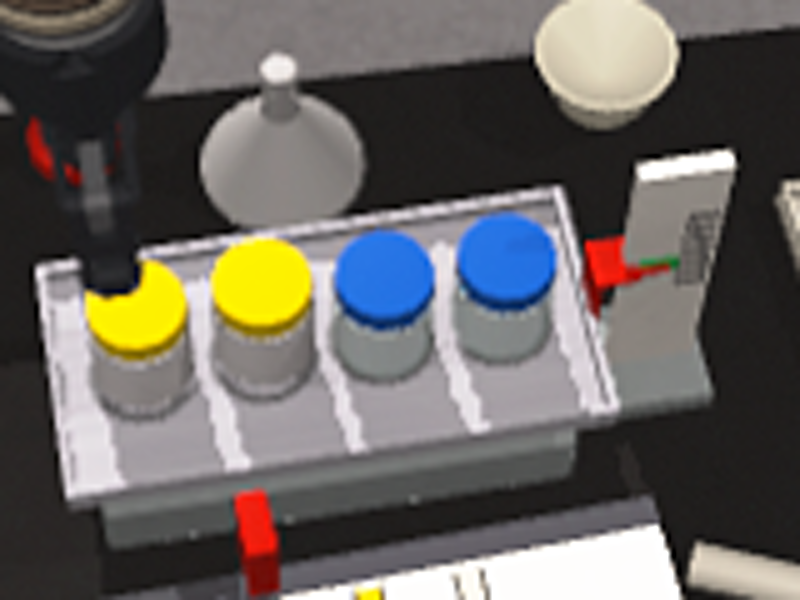

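>>> step_arm:
  targets:
    - [0.3,1,-0.5,-7,-1]
    - [0.9,3,-1,-14,-1]
    - [1.5,5,-1.5,-21,-1]
    - [2.1,7,-2,-28,-1]
    - [2.7,9,-2.2,-35,-1]
    - [3.3,11,-2.2,-42,-1]
    - [3.9,13,-2.2,-49,-1]
    - [4.4,14.9,-2.2,-56,-1]

```text
t: 22.1
tool_pos: [0.6317, -0.0551, 0.4187]
eef_rot: [-0.018, 0.274, 0.962, 0.008]
wrist_force: [-0.2, 0.1, -0.3]
width: 0.999
```

>>> step_arm:
  targets:
    - [0,0,0,-7,-1]
    - [0,0,0,-14,-1]
    - [0,0,0,-21,-1]
    - [0,0,0,-28,-1]
    - [0,0,0,-35,-1]
    - [0,0,0,-36.5,-1]
    - [0,0,0,-36.5,-1]

```text
t: 22.68
tool_pos: [0.6315, -0.055, 0.4163]
eef_rot: [-0.016, -0.041, 0.999, 0.014]
wrist_force: [-1.0, 0.6, 0.4]
width: 1.0
```

```bash
python3 -c "
from h import *
s,p,R,t=pose(); print(R[:,2], s['joints'])
go(.6285,-.053,.193,4.4)
g=grab('17')
for n in g:
    im,d=g[n]
    for st,ce,pp in blobs(n,im,d,'red'): print(n,ce,st,onplane(n,[ce],.19)[0][:2],onplane(n,[ce],.212)[0][:2])
"
```

```text
[-0.03305956  0.0260144  -0.99911477] [-0.24887632  0.19432754  1.66526551  0.01761975  1.32050067 -1.90681392]
t 22.68 grasp [ 0.6263 -0.051   0.2615] th 4.7 tilt 0.0421 w 1.000 F [-1.   0.6  0.4] q6 -1.91
shift cm [-0.41 -0.41  6.83] spin 0.3 rows>=1.6
scene [336.03921569 213.11764706] [332 207  14  16 102] [0.51382109 0.11959517] [0.52645904 0.11526118]
scene [266.08724832 268.02684564] [262 258   9  21 149] [ 0.62841659 -0.05300691] [ 0.63852055 -0.05352424]
scene [270.14563107 291.76699029] [266 282   9  21 103] [ 0.6833685  -0.05084439] [ 0.69225734 -0.05140954]
top [220.7027027  209.86486486] [218 207   6   7  37] [0.46368488 0.13213269] [0.46269355 0.13015245]
top [308.56302521 267.28151261] [300 259  18  17 238] [ 0.30343957 -0.10437665] [ 0.30500282 -0.10258653]
```

>>> step_arm:
  targets:
    - [-0.3,-0.3,1.5,0.3,-1]
    - [-0.4,-0.4,3.5,0.3,-1]
    - [-0.4,-0.4,5.5,0.3,-1]
    - [-0.4,-0.4,6.6,0.3,-1]
    - [-0.4,-0.4,6.8,0.3,-1]
    - [-0.4,-0.4,6.8,0.3,-1]

```text
t: 23.28
tool_pos: [0.6334, -0.0569, 0.3476]
eef_rot: [-0.017, -0.038, 0.999, 0.014]
wrist_force: [-0.3, 0.1, 1.1]
width: 1.0
```

```bash
python3 -c "
from h import *
go(.6285,-.053,.193,4.4)
zoomgrip('z18')
"
```

```text
t 23.28 grasp [ 0.628  -0.0528  0.1927] th 4.3 tilt 0.0435 w 1.000 F [-0.3  0.1  1.1] q6 -1.90
shift cm [-0.04 -0.02 -0.03] spin -0.1 rows>=0.0
```

View pics/z18.png

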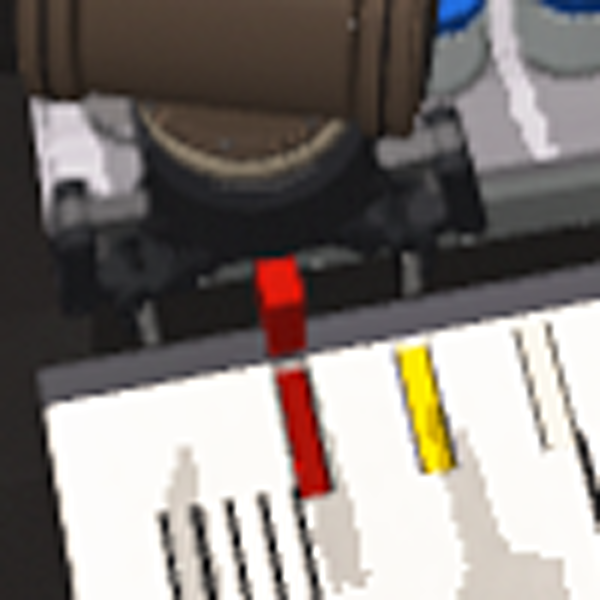

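>>> step_arm:
  targets:
    - [0,0,0,0,1]
    - [0,0,0,0,1]
    - [0,0,0,0,1]
    - [0,0,0,0,1]
    - [0,0,0,0,1]
    - [0,0,0,0,1]
    - [0,0,0,0,1]
    - [0,0,0,0,1]

```text
t: 24.0
tool_pos: [0.6338, -0.0564, 0.3496]
eef_rot: [-0.015, -0.038, 0.999, 0.013]
wrist_force: [-2.1, 4.4, 2.1]
width: 0.16
```

```bash
python3 -c "
from h import *
s,p,R,t=pose(); print(R.round(3))
go(.6285-.045*.077,-.053+.045*.997,.193,4.4)
"
```

```text
[[-0.997 -0.077 -0.032]
 [-0.077  0.997  0.024]
 [ 0.03   0.026 -0.999]]
t 24.00 grasp [ 0.6289 -0.0527  0.1947] th 4.4 tilt 0.0398 w 0.160 F [-2.1  4.4  2.1] q6 -1.90
shift cm [0.04 4.46 0.29] spin -0.0 rows>=1.1
```

>>> step_arm:
  targets:
    - [0,0.5,0,0,1]
    - [0,1,0,0,1]
    - [0,1.5,0,0,1]
    - [0,2,0.1,0,1]
    - [0,2.5,0.1,0,1]
    - [0,3,0.1,0,1]
    - [0,3.4,0.1,0,1]
    - [0,3.5,0.1,0,1]

```text
t: 24.67
tool_pos: [0.6312, -0.023, 0.3497]
eef_rot: [-0.015, -0.039, 0.999, 0.009]
wrist_force: [-0.2, -4.2, -0.2]
width: 0.156
```

```bash
python3 -c "
from h import *
go(.6285-.045*.077,-.053+.045*.997,.193,4.4)
zoomgrip('z19')
"
```

```text
t 24.67 grasp [ 0.6265 -0.0204  0.1948] th 4.4 tilt 0.0350 w 0.156 F [-0.2 -4.2 -0.2] q6 -1.85
shift cm [0.05 1.23 0.2 ] spin 0.0 rows>=0.3
```

View pics/z19.png

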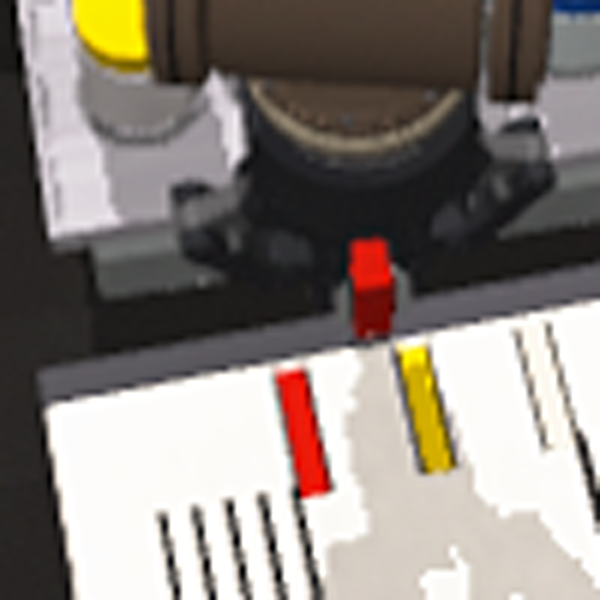

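>>> step_arm:
  targets:
    - [0,0.3,0,0,1]
    - [0,0.6,0,0,1]
    - [0,0.9,0,0,1]
    - [0,1.1,0,0,1]
    - [0,1.2,0,0,1]
    - [0,1.2,0,0,1]

```text
t: 25.22
tool_pos: [0.6303, -0.0103, 0.3496]
eef_rot: [-0.015, -0.039, 0.999, 0.01]
wrist_force: [1.3, -0.6, -1.9]
width: 0.155
```

```bash
python3 -c "
from h import *
go(.6285-.045*.077,-.053+.045*.997,.193,4.4)
zoomgrip('z20')
"
```

```text
t 25.22 grasp [ 0.6255 -0.0076  0.1947] th 4.4 tilt 0.0356 w 0.155 F [ 1.3 -0.6 -1.9] q6 -1.83
shift cm [ 0.05 -0.06  0.18] spin 0.0 rows>=0.0
```

View pics/z20.png

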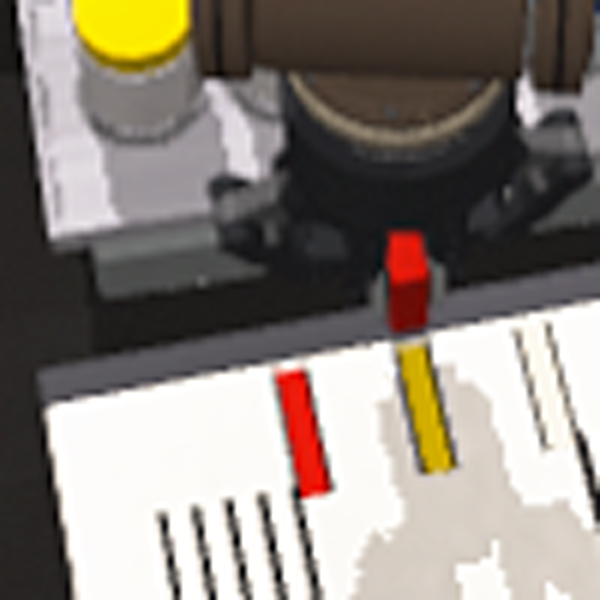

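>>> step_arm:
  targets:
    - [0,0,0,0,-0.3]
    - [0,0,0,0,-0.3]
    - [0,0,0,0,-0.3]
    - [0,0,0,0,-0.3]
    - [0,0,0,0,-0.3]
    - [0,0,0,0,-0.3]
    - [0,0,0,0,-0.3]
    - [0,0,0,0,-0.3]

```text
t: 25.93
tool_pos: [0.6303, -0.0103, 0.3497]
eef_rot: [-0.015, -0.039, 0.999, 0.01]
wrist_force: [-1.2, 0.6, 0.1]
width: 0.644
```

```bash
python3 -c "
from h import *
go(.6285-.045*.077,-.053+.045*.997,.193,4.4)
zoomgrip('z21'); panview('z22')
"
```

```text
t 25.93 grasp [ 0.6255 -0.0075  0.1948] th 4.4 tilt 0.0358 w 0.644 F [-1.2  0.6  0.1] q6 -1.83
shift cm [ 0.05 -0.07  0.18] spin 0.0 rows>=0.0
```

View pics/z21.png

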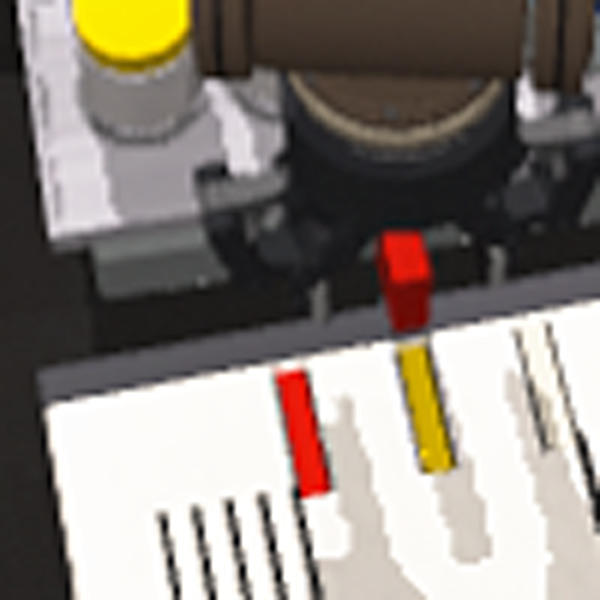

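View pics/z22.png

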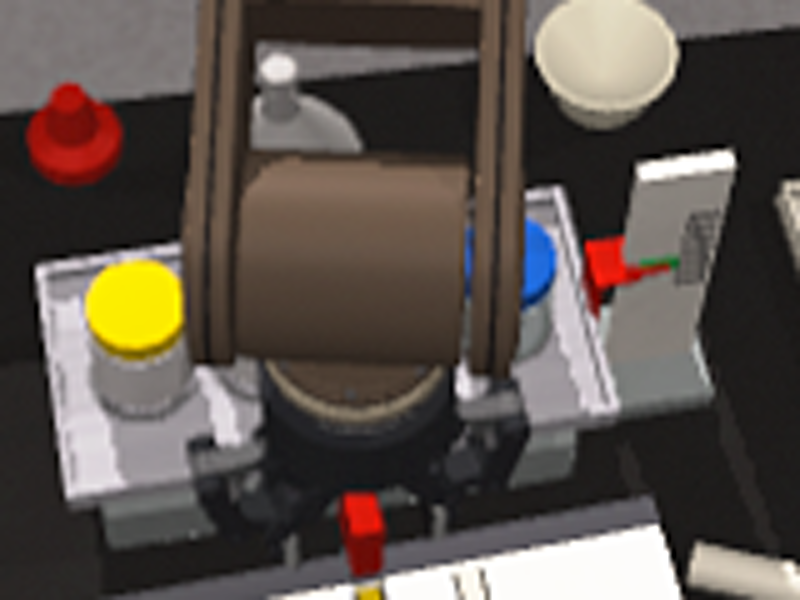

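>>> step_arm:
  targets:
    - [0,0,0,0,-0.3]
    - [0,0,0,0,-0.3]
    - [0,0,0,0,-0.3]
    - [0,0,0,0,-0.3]
    - [0,0,0,0,-0.3]
    - [0,0,0,0,-0.3]
    - [0,0,0,0,-0.3]
    - [0,0,0,0,-0.3]

```text
t: 26.7
tool_pos: [0.6303, -0.0103, 0.3497]
eef_rot: [-0.015, -0.039, 0.999, 0.01]
wrist_force: [-0.6, -0.4, 0.2]
width: 0.651
```

>>> step_arm:
  targets:
    - [0,0,0,0,-0.3]
    - [0,0,0,0,-0.3]
    - [0,0,0,0,-0.3]
    - [0,0,0,0,-0.3]
    - [0,0,0,0,-0.3]
    - [0,0,0,0,-0.3]
    - [0,0,0,0,-0.3]
    - [0,0,0,0,-0.3]

```text
t: 27.37
tool_pos: [0.6303, -0.0103, 0.3497]
eef_rot: [-0.015, -0.039, 0.999, 0.01]
wrist_force: [0.1, -0.8, -0.8]
width: 0.647
```

>>> step_arm:
  targets:
    - [0,0,0,0,-0.3]
    - [0,0,0,0,-0.3]
    - [0,0,0,0,-0.3]
    - [0,0,0,0,-0.3]
    - [0,0,0,0,-0.3]
    - [0,0,0,0,-0.3]
    - [0,0,0,0,-0.3]
    - [0,0,0,0,-0.3]

```text
t: 28.03
tool_pos: [0.6303, -0.0103, 0.3497]
eef_rot: [-0.015, -0.039, 0.999, 0.01]
wrist_force: [-0.7, -0.8, 0.7]
width: 0.655
```

>>> step_arm:
  targets:
    - [0,0,0,0,-0.3]
    - [0,0,0,0,-0.3]
    - [0,0,0,0,-0.3]
    - [0,0,0,0,-0.3]
    - [0,0,0,0,-0.3]
    - [0,0,0,0,-0.3]
    - [0,0,0,0,-0.3]
    - [0,0,0,0,-0.3]

```text
t: 28.7
tool_pos: [0.6303, -0.0103, 0.3497]
eef_rot: [-0.015, -0.039, 0.999, 0.01]
wrist_force: [1.6, -0.2, -0.0]
width: 0.65
```

>>> step_arm:
  targets:
    - [0,0,0,0,-0.3]
    - [0,0,0,0,-0.3]
    - [0,0,0,0,-0.3]
    - [0,0,0,0,-0.3]
    - [0,0,0,0,-0.3]
    - [0,0,0,0,-0.3]
    - [0,0,0,0,-0.3]
    - [0,0,0,0,-0.3]

```text
t: 29.37
tool_pos: [0.6303, -0.0103, 0.3497]
eef_rot: [-0.015, -0.039, 0.999, 0.01]
wrist_force: [0.3, 0.6, -0.2]
width: 0.642
```

>>> step_arm:
  targets:
    - [0,0,0,0,-0.3]
    - [0,0,0,0,-0.3]
    - [0,0,0,0,-0.3]
    - [0,0,0,0,-0.3]
    - [0,0,0,0,-0.3]
    - [0,0,0,0,-0.3]
    - [0,0,0,0,-0.3]
    - [0,0,0,0,-0.3]

```text
t: 30.03
tool_pos: [0.6303, -0.0103, 0.3497]
eef_rot: [-0.015, -0.039, 0.999, 0.01]
wrist_force: [-0.2, 0.6, 0.2]
width: 0.652
```

```bash
python3 -c "
from h import *
go(.6285,-.053,.193,4.4)
im,d=cams.get_image('scene')
for st,ce,pp in blobs('scene',im,d,'red'): print(ce,st,onplane('scene',[ce],.19)[0][:2])
panview('z23')
"
```

```text
t 30.03 grasp [ 0.6255 -0.0075  0.1948] th 4.4 tilt 0.0357 w 0.652 F [-0.2  0.6  0.2] q6 -1.83
shift cm [ 0.05 -4.57  0.09] spin 0.0 rows>=1.1
[229.37370242 187.17301038] [220 177  20  20 289] [ 0.41157754 -0.11461215]
[336.03921569 213.11764706] [332 207  14  16 102] [0.51382109 0.11959517]
[287.032 265.472] [283 258   9  17 125] [ 0.62826894 -0.00793479]
[270.18627451 291.8627451 ] [266 282   9  21 102] [ 0.68359146 -0.05078583]
```

View pics/z23.png

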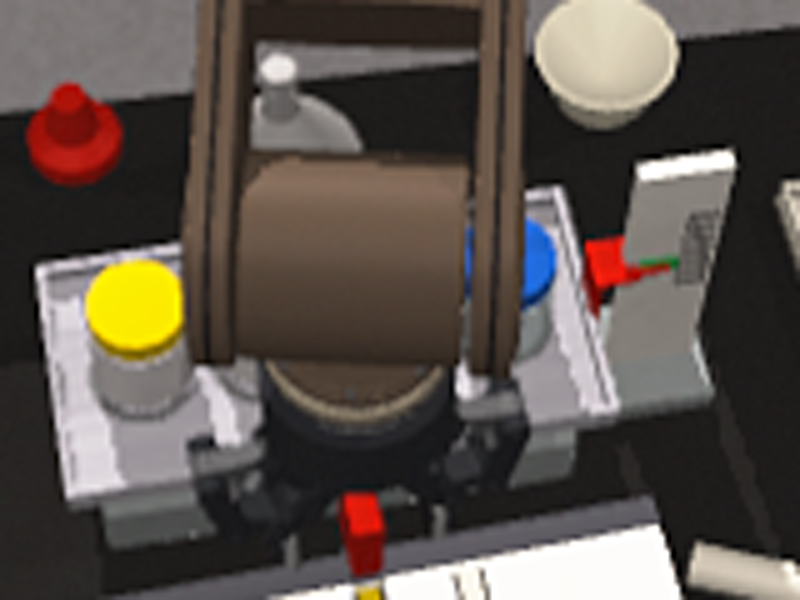

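>>> step_arm:
  targets:
    - [0,0,0,0,1]
    - [0,0,0,0,1]
    - [0,0,0,0,1]
    - [0,0,0,0,1]
    - [0,0,0,0,1]
    - [0,0,0,0,1]

```text
t: 30.63
tool_pos: [0.6303, -0.01, 0.3499]
eef_rot: [-0.015, -0.039, 0.999, 0.009]
wrist_force: [-0.5, 3.5, 0.5]
width: 0.154
```

>>> step_arm:
  targets:
    - [0,-0.5,0,0,1]
    - [0,-1,0,0,1]
    - [0,-1.5,0,0,1]
    - [0,-2,-0.1,0,1]
    - [0,-2.5,-0.1,0,1]
    - [0,-3,-0.1,0,1]
    - [0,-3.5,-0.1,0,1]
    - [0,-4,-0.1,0,1]

```text
t: 31.3
tool_pos: [0.6333, -0.0484, 0.3499]
eef_rot: [-0.015, -0.04, 0.999, 0.011]
wrist_force: [-1.5, 5.2, 0.8]
width: 0.159
```

```bash
python3 -c "
from h import *
go(.6289,-.0527,.193,4.4)
"
```

```text
t 31.30 grasp [ 0.6284 -0.0453  0.195 ] th 4.5 tilt 0.0374 w 0.159 F [-1.5  5.2  0.8] q6 -1.89
shift cm [ 0.   -0.74  0.18] spin 0.1 rows>=0.2
```

>>> step_arm:
  targets:
    - [0,-0.3,0,0,1]
    - [0,-0.6,0,0,1]
    - [0,-0.8,0,0,1]
    - [0,-0.9,0,0,1]
    - [0,-0.9,0,0,1]

```text
t: 31.72
tool_pos: [0.6339, -0.0562, 0.3498]
eef_rot: [-0.016, -0.04, 0.999, 0.012]
wrist_force: [-1.5, 8.0, 1.3]
width: 0.157
```

```bash
python3 -c "
from h import *
go(.6289,-.0527,.193,4.4)
zoomgrip('z24')
"
```

```text
t 31.72 grasp [ 0.6289 -0.0527  0.1949] th 4.5 tilt 0.0393 w 0.157 F [-1.5  8.   1.3] q6 -1.91
shift cm [-0.   -0.01  0.19] spin 0.1 rows>=0.0
```

View pics/z24.png

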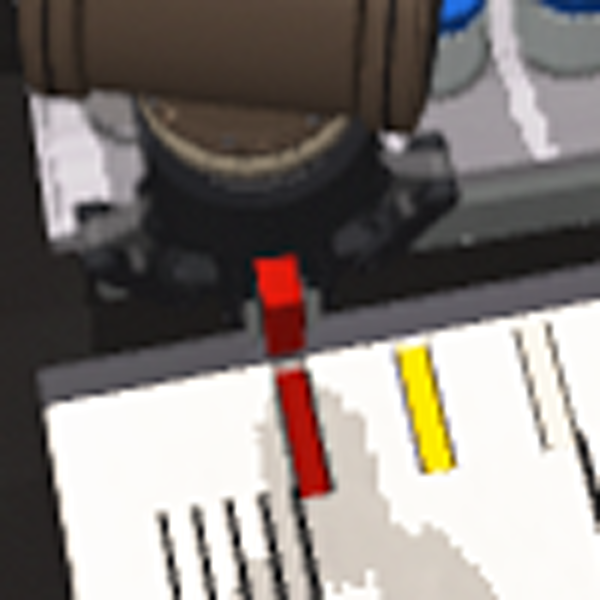

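>>> step_arm:
  targets:
    - [0,0,0,0,-1]
    - [0,0,0,0,-1]
    - [0,0,0,0,-1]
    - [0,0,0,0,-1]
    - [0,0,0,0,-1]
    - [0,0,-2,0,-1]
    - [0,0,-5,0,-1]
    - [0,0,-8,0,-1]

```text
t: 32.43
tool_pos: [0.6362, -0.0583, 0.4291]
eef_rot: [-0.017, -0.04, 0.999, 0.012]
wrist_force: [0.6, -0.0, 0.6]
width: 0.998
```

```bash
python3 -c "
from h import *
g=grab('25')
caps(g)
im,d=g['scene']
for st,ce,pp in blobs('scene',im,d,'red'): print(ce,st,onplane('scene',[ce],.19)[0][:2])
go(.4687,.085,.23,-88.2)
"
```

```text
scene blue [315.8 212. ] [ 19  20 309] 0.132 0.1352 [0.4728 0.083  0.1352] [0.4278 0.0947 0.058 ]
scene blue [294.6 214.8] [ 18  17 150] 0.134 0.135 [0.4738 0.0317 0.135 ] [0.429  0.0396 0.058 ]
scene yellow [151.8 214.7] [ 20  19 300] 0.069 0.0636 [ 0.3838 -0.3249  0.0636] [ 0.3804 -0.3262  0.058 ]
scene yellow [235.9 222.4] [  9  19 104] 0.134 0.1355 [ 0.4766 -0.1091  0.1355] [ 0.4316 -0.1115  0.058 ]
scene yellow [290.5 287.9] [ 10  21 113] 0.153 0.1549 [ 0.666  -0.0053  0.1549] [0.6265 0.0013 0.058 ]
scene pink [154.7 165. ] [ 22  27 423] 0.056 0.0536 [ 0.2181 -0.3193  0.0536] [ 0.2215 -0.3184  0.058 ]
top blue [238.9 208.5] [ 17  16 204] 0.138 0.138 [0.4689 0.0853 0.138 ] [0.4725 0.0894 0.062 ]
top yellow [303.9 206.3] [ 9 16 94] 0.136 0.1382 [ 0.4722 -0.0985  0.1382] [ 0.476  -0.1042  0.062 ]
top yellow [378.  236.7] [ 17  18 242] 0.069 0.0656 [ 0.381  -0.3251  0.0656] [ 0.3809 -0.3259  0.062 ]
top pink [376.2 296.1] [ 19  17 241] 0.067 0.0616 [ 0.203  -0.317   0.0616] [ 0.203  -0.3169  0.062 ]
[336.03921569 213.11764706] [332 207  14  16 102] [0.51382109 0.11959517]
[265.92567568 267.80405405] [262 258   9  21 148] [ 0.62785434 -0.05328903]
[270.14563107 291.76699029] [266 282   9  21 103] [ 0.6833685  -0.05084439]
t 32.53 grasp [ 0.6343 -0.0555  0.2823] th 4.5 tilt 0.0282 w 1.003 F [ 0.7  0.2 -0.1] q6 -1.91
shift cm [15.29 15.2   5.84] spin -87.3 rows>=12.2
```

View pics/scene_25.png

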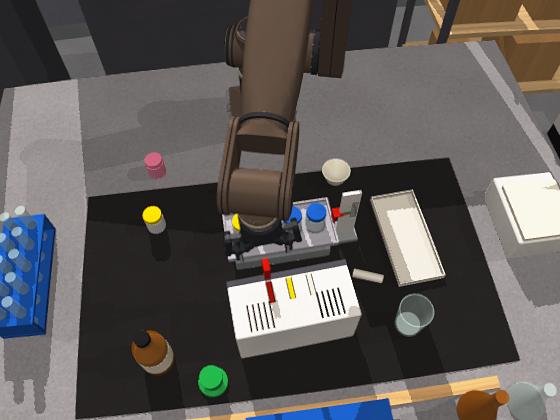

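```bash
python3 - <<'E'
from h import *
np.set_printoptions(precision=4,suppress=True)
im=cv2.imread('pics/top_2.png'); h=cv2.cvtColor(im,cv2.COLOR_BGR2HSV)
m=cv2.inRange(h,(0,0,120),(179,80,255)); m2=np.zeros_like(m); m2[150:255,130:195]=m[150:255,130:195]
cs,_=cv2.findContours(m2,cv2.RETR_EXTERNAL,cv2.CHAIN_APPROX_NONE); c=max(cs,key=cv2.contourArea)
r=cv2.minAreaRect(c); b=cv2.boxPoints(r); print(r)
W=onplane('top',b,.018)[:,:2]; print(W,W.mean(0),np.linalg.norm(W-np.roll(W,1,0),axis=1))
cv2.imwrite('pics/z26.png',cv2.resize(im[145:260,130:210],(560,600*1),interpolation=2))
print(onplane('top',[[200,211],[217,210],[200,207]],.16))
E
```

```text
((162.58868408203125, 201.19715881347656), (85.58035278320312, 40.44474792480469), 85.76361083984375)
[[0.6304 0.4002]
 [0.637  0.2735]
 [0.3735 0.2558]
 [0.3659 0.3812]] [0.5017 0.3277] [0.2652 0.1269 0.2641 0.1256]
[[0.4628 0.1927 0.16  ]
 [0.4648 0.1452 0.16  ]
 [0.474  0.1926 0.16  ]]
```

View pics/z26.png

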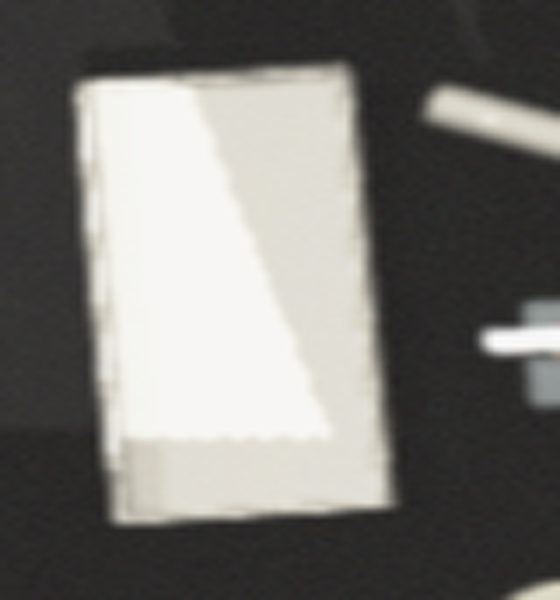

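>>> step_arm:
  targets:
    - [1.5,1.5,0,7,-1]
    - [3.5,3.5,0,14,-1]
    - [5.5,5.5,0,21,-1]
    - [7.5,7.5,0,28,-1]
    - [9.5,9.5,0,35,-1]
    - [11.5,11.5,1,42,-1]
    - [13.5,13.5,2,49,-1]
    - [15.3,15.2,3,56,-1]

```text
t: 33.2
tool_pos: [0.471, 0.0821, 0.4127]
eef_rot: [-0.013, 0.437, 0.899, 0.005]
wrist_force: [-0.7, 0.2, 0.1]
width: 1.002
```

```bash
python3 -c "
from h import *
go(.469,.085,.18,-88.2)
"
```

```text
t 33.20 grasp [0.4679 0.0852 0.2578] th -51.8 tilt 0.0283 w 1.002 F [-0.7  0.2  0.1] q6 -0.72
shift cm [-0.31  0.1   7.77] spin 36.4 rows>=5.1
```

>>> step_arm:
  targets:
    - [-0.3,0.1,0.5,7,-1]
    - [-0.3,0.1,1,14,-1]
    - [-0.3,0.1,1.5,21,-1]
    - [-0.3,0.1,3,28,-1]
    - [-0.3,0.1,4.5,34,-1]
    - [-0.3,0.1,6,36.4,-1]
    - [-0.3,0.1,7.5,36.4,-1]
    - [-0.3,0.1,7.5,36.4,-1]

```text
t: 33.87
tool_pos: [0.4708, 0.0818, 0.334]
eef_rot: [-0.017, 0.696, 0.718, -0.002]
wrist_force: [-0.3, 0.9, -0.9]
width: 1.0
```

```bash
python3 -c "
from h import *
go(.469,.085,.112,-88.2)
g=grab('27');caps(g); panview('z27')
"
```

```text
t 33.87 grasp [0.4667 0.0849 0.1791] th -88.2 tilt 0.0338 w 1.000 F [-0.3  0.9 -0.9] q6 -0.08
shift cm [-0.14  0.41  6.7 ] spin -0.0 rows>=1.6
scene blue [311.8 212.1] [ 13  19 162] 0.134 0.1353 [0.4719 0.0735 0.1353] [0.4268 0.0845 0.058 ]
scene blue [291.4 215.5] [ 20  20 313] 0.134 0.1351 [0.4748 0.0236 0.1351] [0.43  0.031 0.058]
scene yellow [151.7 214.7] [ 20  19 299] 0.068 0.0634 [ 0.3837 -0.325   0.0634] [ 0.3803 -0.3262  0.058 ]
scene yellow [266.9 217. ] [ 20  20 319] 0.138 0.1347 [ 0.4712 -0.0346  0.1347] [ 0.4263 -0.0315  0.058 ]
scene yellow [241.8 221.5] [ 20  20 325] 0.13 0.1351 [ 0.4757 -0.095   0.1351] [ 0.4309 -0.0964  0.058 ]
scene yellow [290.4 287.7] [ 10  21 110] 0.158 0.1542 [ 0.6652 -0.0053  0.1542] [0.6259 0.0013 0.058 ]
scene pink [154.7 165. ] [ 22  27 422] 0.061 0.0547 [ 0.2188 -0.3191  0.0547] [ 0.2214 -0.3184  0.058 ]
top blue [262.9 207.8] [  9  16 109] 0.137 0.1384 [0.47   0.0176 0.1384] [0.4737 0.0181 0.062 ]
top yellow [301.3 206.1] [ 16  16 198] 0.136 0.1379 [ 0.473  -0.0912  0.1379] [ 0.4768 -0.0965  0.062 ]
top yellow [280.2 208. ] [ 16  16 197] 0.141 0.1384 [ 0.4685 -0.0315  0.1384] [ 0.4721 -0.0336  0.062 ]
top yellow [377.9 236.7] [ 17  18 240] 0.063 0.0662 [ 0.381  -0.3246  0.0662] [ 0.381  -0.3255  0.062 ]
top pink [376.2 296.1] [ 19  17 242] 0.062 0.0619 [ 0.203  -0.3169  0.0619] [ 0.203  -0.3169  0.062 ]
```

View pics/z27.png

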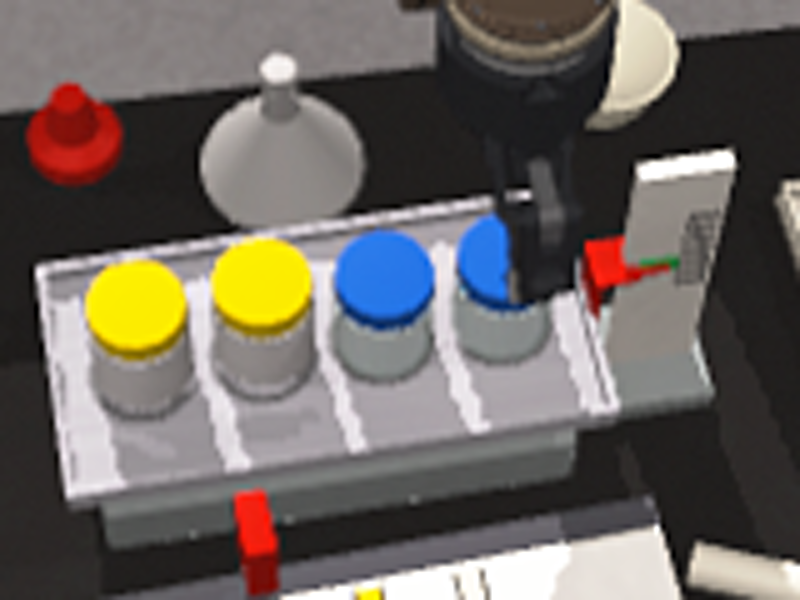

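>>> step_arm:
  targets:
    - [-0.1,0.4,2,0,-1]
    - [-0.1,0.4,4.5,0,-1]
    - [-0.1,0.4,6.2,0,-1]
    - [-0.1,0.4,6.8,0,-1]
    - [-0.1,0.4,6.8,0,-1]

```text
t: 34.43
tool_pos: [0.4748, 0.0822, 0.2695]
eef_rot: [-0.015, 0.696, 0.718, -0.0]
wrist_force: [0.4, -0.0, 0.3]
width: 0.997
```

>>> step_arm:
  targets:
    - [0,0,0,0,1]
    - [0,0,0,0,1]
    - [0,0,0,0,1]
    - [0,0,0,0,1]
    - [0,0,0,0,1]
    - [0,0,-2,0,1]
    - [0,0,-6,0,1]
    - [0,0,-10,0,1]

```text
t: 35.1
tool_pos: [0.4761, 0.0802, 0.3685]
eef_rot: [-0.017, 0.696, 0.718, -0.002]
wrist_force: [1.6, 0.1, -0.7]
width: 0.575
```

```bash
python3 -c "
from h import *
go(.4418,.323,.23,-88.2)
panview('z28')
"
```

```text
t 35.10 grasp [0.4719 0.0834 0.2136] th -88.2 tilt 0.0337 w 0.575 F [ 1.6  0.1 -0.7] q6 -0.09
shift cm [24.07 -2.3  -1.07] spin -0.0 rows>=5.8
```

View pics/z28.png

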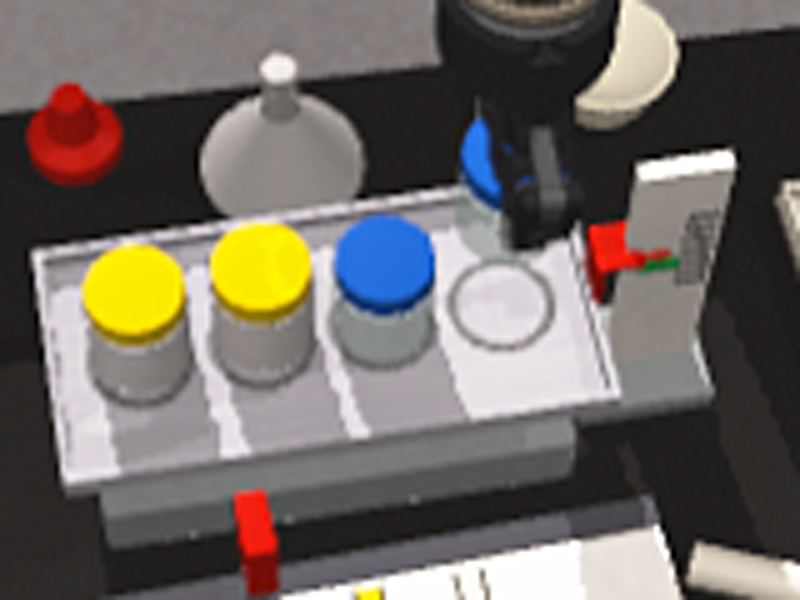

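>>> step_arm:
  targets:
    - [0,0,-3,0,1]
    - [0.5,0,-6,0,1]
    - [4,-0.3,-7,0,1]
    - [8,-0.7,-7,0,1]
    - [12,-1.1,-7,0,1]
    - [16,-1.5,-6.5,0,1]
    - [20,-1.9,-6,0,1]
    - [23,-2.2,-5,0,1]

```text
t: 35.82
tool_pos: [0.4492, 0.311, 0.4352]
eef_rot: [-0.01, 0.695, 0.719, 0.006]
wrist_force: [-0.2, -0.1, -0.9]
width: 0.57
```

```bash
python3 -c "
from h import *
go(.4418,.323,.053,-88.2)
"
```

```text
t 35.82 grasp [0.4483 0.3144 0.2802] th -88.1 tilt 0.0223 w 0.570 F [-0.2 -0.1 -0.9] q6 0.38
shift cm [ 0.39 -0.5  22.74] spin 0.1 rows>=5.5
```

>>> step_arm:
  targets:
    - [0.4,-0.5,3,0,1]
    - [0.4,-0.5,7,0,1]
    - [0.4,-0.5,11,0,1]
    - [0.4,-0.5,15,0,1]
    - [0.4,-0.5,18.5,0,1]
    - [0.4,-0.5,20.5,0,1]
    - [0.4,-0.5,21.5,0,1]
    - [0.4,-0.5,21.7,0,1]

```text
t: 36.48
tool_pos: [0.4418, 0.3191, 0.2157]
eef_rot: [-0.011, 0.695, 0.719, 0.003]
wrist_force: [0.3, -0.0, -1.6]
width: 0.57
```

```bash
cat >>h.py <<'E'
def trayview(tag):
    a=cams.get_image('scene')[0][170:300,350:460]; b=cams.get_image('top')[0][140:260,120:230]
    cv2.imwrite(f'pics/{tag}.png',np.hstack([cv2.resize(a,(400,473),interpolation=2),cv2.resize(b,(400,473),interpolation=2)]))
E
python3 -c "
from h import *
go(.4418,.323,.047,-88.2); trayview('z29')
"
```

```text
t 36.48 grasp [0.4402 0.3221 0.0607] th -88.1 tilt 0.0220 w 0.570 F [ 0.3 -0.  -1.6] q6 0.39
shift cm [0.06 0.17 1.37] spin 0.1 rows>=0.3
```

View pics/z29.png

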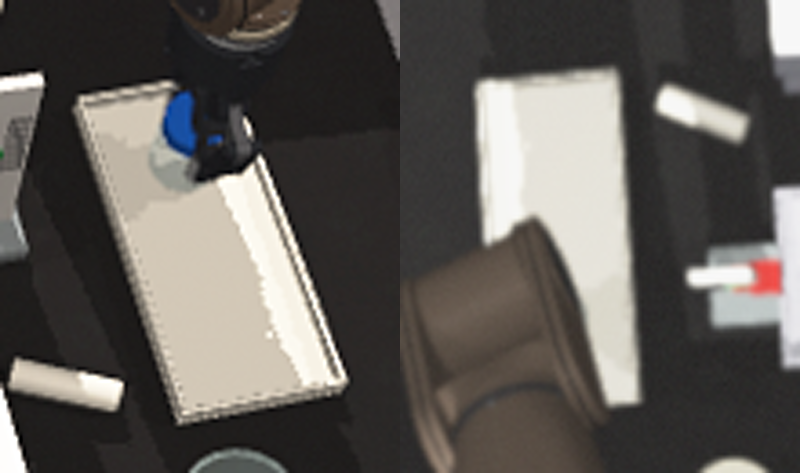

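>>> step_arm:
  targets:
    - [0.1,0.1,0.4,0,1]
    - [0.1,0.2,0.7,0,1]
    - [0.1,0.2,1,0,1]
    - [0.1,0.2,1.1,0,1]

```text
t: 36.92
tool_pos: [0.4454, 0.3211, 0.2085]
eef_rot: [-0.009, 0.695, 0.719, 0.007]
wrist_force: [-1.0, 0.5, -1.4]
width: 0.569
```

```bash
python3 -c "
from h import *
go(.4418,.323,.047,-88.2); trayview('z30')
"
```

```text
t 36.92 grasp [0.4448 0.3246 0.0535] th -88.1 tilt 0.0228 w 0.569 F [-1.   0.5 -1.4] q6 0.39
shift cm [-0.16 -0.31  0.65] spin 0.1 rows>=0.2
```

View pics/z30.png

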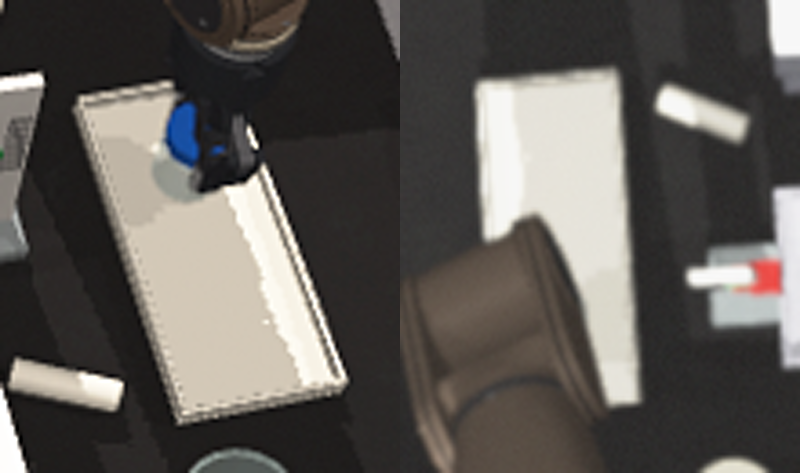

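>>> step_arm:
  targets:
    - [0,-0.1,0.2,0,1]
    - [-0.1,-0.2,0.4,0,1]
    - [-0.1,-0.2,0.6,0,1]
    - [-0.1,-0.2,0.7,0,1]

```text
t: 37.35
tool_pos: [0.4444, 0.3211, 0.2058]
eef_rot: [-0.01, 0.695, 0.719, 0.006]
wrist_force: [-11.3, -5.0, 29.1]
width: 0.57
```

```bash
python3 -c "
from h import *
go(.4418,.323,.047,-88.2)
"
```

```text
t 37.35 grasp [0.4436 0.3246 0.0508] th -88.1 tilt 0.0231 w 0.570 F [-11.3  -5.   29.1] q6 0.38
shift cm [-0.16 -0.18  0.38] spin 0.1 rows>=0.1
```

>>> step_arm:
  targets:
    - [0,0,0,0,1]
    - [0,0,0,0,-1]
    - [0,0,0,0,-1]
    - [0,0,0,0,-1]
    - [0,0,0,0,-1]
    - [0,0,-2,0,-1]
    - [0,0,-6,0,-1]
    - [0,0,-10,0,-1]

```text
t: 38.02
tool_pos: [0.444, 0.3183, 0.3042]
eef_rot: [-0.011, 0.695, 0.719, 0.003]
wrist_force: [-0.0, -0.1, 0.6]
width: 1.002
```

```bash
python3 -c "
from h import *
go(.4706,.0255,.27,-88.2); trayview('z31')
caps(grab('31'))
"
```

```text
t 38.02 grasp [0.4423 0.3214 0.1492] th -88.1 tilt 0.0226 w 1.002 F [-0.  -0.1  0.6] q6 0.39
shift cm [-29.41   1.73 -12.7 ] spin 0.1 rows>=7.7
scene blue [404.7 207.1] [ 19  18 261] 0.067 0.0679 [0.4492 0.3226 0.0679] [0.4436 0.3261 0.058 ]
scene blue [291.4 213.1] [ 20  20 318] 0.146 0.1458 [0.4746 0.0236 0.1458] [0.423  0.0321 0.058 ]
scene yellow [266.7 214.8] [ 20  20 325] 0.147 0.1454 [ 0.4714 -0.0348  0.1454] [ 0.4197 -0.0313  0.058 ]
scene yellow [151.8 214.7] [ 20  19 300] 0.064 0.0638 [ 0.384  -0.3249  0.0638] [ 0.3804 -0.3262  0.058 ]
scene yellow [241.5 219.4] [ 20  20 332] 0.145 0.1458 [ 0.4762 -0.0949  0.1458] [ 0.4247 -0.0964  0.058 ]
scene yellow [290.4 287.8] [ 10  21 110] 0.151 0.1546 [ 0.6655 -0.0053  0.1546] [0.6262 0.0013 0.058 ]
scene pink [154.7 165. ] [ 22  27 422] 0.057 0.0528 [ 0.2176 -0.3194  0.0528] [ 0.2216 -0.3183  0.058 ]
top blue [259.7 207.4] [ 16  16 207] 0.148 0.1489 [0.4706 0.0263 0.1489] [0.4749 0.0274 0.062 ]
top yellow [301.3 205.8] [ 16  16 195] 0.143 0.1482 [ 0.4733 -0.0907  0.1482] [ 0.4777 -0.0967  0.062 ]
top yellow [280.2 207.7] [ 16  16 203] 0.153 0.1486 [ 0.469  -0.0312  0.1486] [ 0.4731 -0.0335  0.062 ]
top yellow [378.  236.7] [ 17  18 242] 0.066 0.0653 [ 0.381  -0.325   0.0653] [ 0.381  -0.3257  0.062 ]
top pink [376. 296.] [ 19  17 244] 0.059 0.0613 [ 0.2032 -0.3166  0.0613] [ 0.2033 -0.3164  0.062 ]
```

View pics/z31.png

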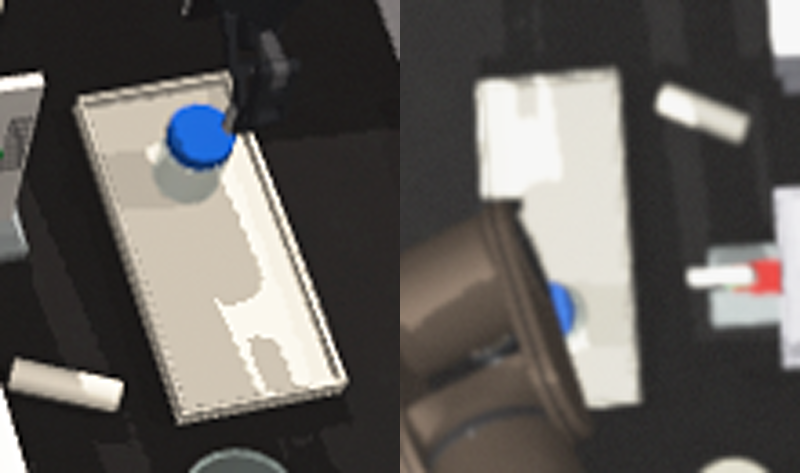

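>>> step_arm:
  targets:
    - [0,0,-4,0,-1]
    - [-1,0,-8,0,-1]
    - [-3.5,0.2,-11.5,0,-1]
    - [-7.5,0.4,-12.7,0,-1]
    - [-11.5,0.7,-12.7,0,-1]
    - [-15.5,0.9,-12.7,0,-1]
    - [-19.5,1.1,-12.7,0,-1]
    - [-23.5,1.4,-12.7,0,-1]

```text
t: 38.88
tool_pos: [0.4666, 0.0799, 0.4261]
eef_rot: [-0.01, 0.695, 0.719, 0.007]
wrist_force: [0.8, 0.2, -0.5]
width: 1.0
```

```bash
python3 -c "
from h import *
go(.4708,.0258,.18,-88.2)
"
```

```text
t 38.88 grasp [0.4657 0.0836 0.2711] th -88.1 tilt 0.0248 w 1.000 F [ 0.8  0.2 -0.5] q6 -0.09
shift cm [-6.02  0.36  8.97] spin 0.1 rows>=2.6
```

>>> step_arm:
  targets:
    - [-3,0.2,0.5,0,-1]
    - [-5.5,0.4,2,0,-1]
    - [-6,0.4,5,0,-1]
    - [-6,0.4,8.5,0,-1]
    - [-6,0.4,11.5,0,-1]
    - [-6,0.4,13.5,0,-1]
    - [-6,0.4,14.5,0,-1]
    - [-6,0.4,14.5,0,-1]

```text
t: 39.55
tool_pos: [0.4701, 0.0238, 0.2753]
eef_rot: [-0.014, 0.695, 0.719, 0.004]
wrist_force: [-0.7, 0.7, 0.4]
width: 0.999
```

```bash
python3 -c "
from h import *
go(.4708,.0258,.122,-88.2); panview('z32')
"
```

```text
t 39.55 grasp [0.4678 0.0278 0.1204] th -88.1 tilt 0.0297 w 0.999 F [-0.7  0.7  0.4] q6 -0.22
shift cm [-0.2   0.29 -0.17] spin 0.1 rows>=0.1
```

View pics/z32.png

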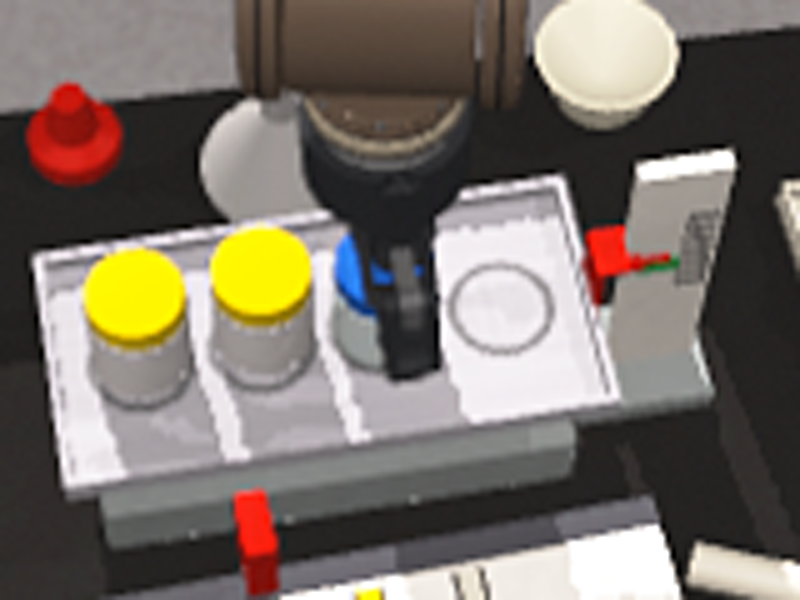

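>>> step_arm:
  targets:
    - [-0.2,0.3,-0.1,0,-1]
    - [-0.2,0.3,-0.1,0,1]
    - [-0.2,0.3,-0.1,0,1]
    - [-0.2,0.3,-0.1,0,1]
    - [-0.2,0.3,-0.1,0,1]
    - [-0.2,0.3,-2,0,1]
    - [-0.2,0.3,-6,0,1]
    - [-0.2,0.3,-10,0,1]

```text
t: 40.27
tool_pos: [0.4743, 0.0195, 0.3766]
eef_rot: [-0.015, 0.695, 0.719, 0.004]
wrist_force: [1.6, 0.3, -0.4]
width: 0.574
```

```bash
python3 -c "
from h import *
go(.5616,.331,.28,-88.2); panview('z33')
"
```

```text
t 40.27 grasp [0.4719 0.0235 0.2217] th -88.1 tilt 0.0303 w 0.574 F [ 1.6  0.3 -0.4] q6 -0.22
shift cm [30.58  9.92 -5.17] spin 0.1 rows>=7.8
```

View pics/z33.png

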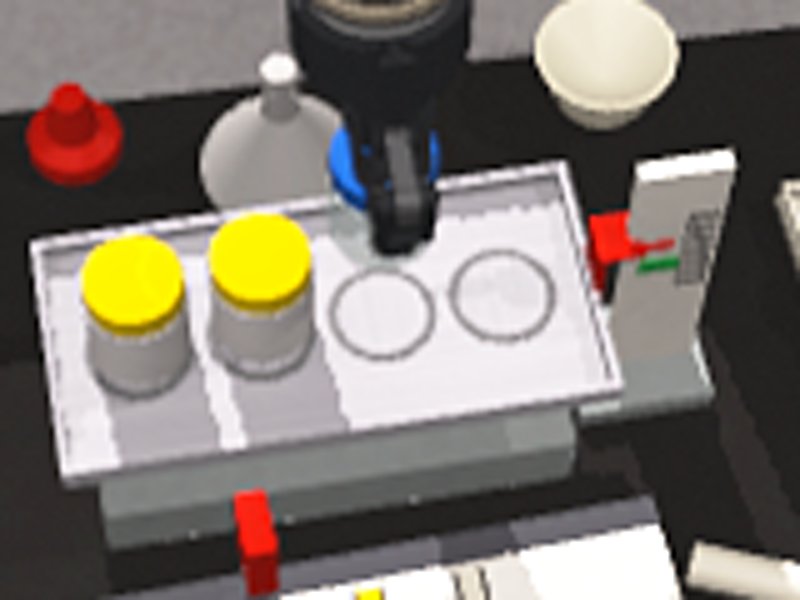

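>>> step_arm:
  targets:
    - [0,0,-3,0,1]
    - [1.5,0.5,-6,0,1]
    - [5,1.6,-6.5,0,1]
    - [8.8,2.9,-6.5,0,1]
    - [12.6,4.1,-6,0,1]
    - [16.4,5.3,-6,0,1]
    - [20.2,6.6,-5.5,0,1]
    - [24,7.8,-5.3,0,1]

```text
t: 40.98
tool_pos: [0.5465, 0.2624, 0.4456]
eef_rot: [-0.007, 0.695, 0.719, 0.009]
wrist_force: [1.2, -1.1, -1.2]
width: 0.572
```

```bash
python3 -c "
from h import *
go(.5616,.331,.06,-88.2)
"
```

```text
t 40.98 grasp [0.5469 0.2659 0.2907] th -88.0 tilt 0.0226 w 0.572 F [ 1.2 -1.1 -1.2] q6 0.24
shift cm [ 5.94  1.62 23.21] spin 0.2 rows>=5.8
```

>>> step_arm:
  targets:
    - [3.5,1,1.5,0,1]
    - [5.9,1.6,4,0,1]
    - [5.9,1.6,8,0,1]
    - [5.9,1.6,12,0,1]
    - [5.9,1.6,16,0,1]
    - [5.9,1.6,19.5,0,1]
    - [5.9,1.6,21.5,0,1]
    - [5.9,1.6,22.2,0,1]

```text
t: 41.65
tool_pos: [0.5589, 0.3262, 0.219]
eef_rot: [-0.009, 0.695, 0.719, 0.004]
wrist_force: [-1.2, -1.0, -1.7]
width: 0.573
```

```bash
python3 -c "
from h import *
go(.5616,.331,.052,-88.2); trayview('z34')
"
```

```text
t 41.65 grasp [0.5578 0.3291 0.0641] th -88.0 tilt 0.0201 w 0.573 F [-1.2 -1.  -1.7] q6 0.32
shift cm [0.15 0.39 1.21] spin 0.2 rows>=0.3
```

View pics/z34.png

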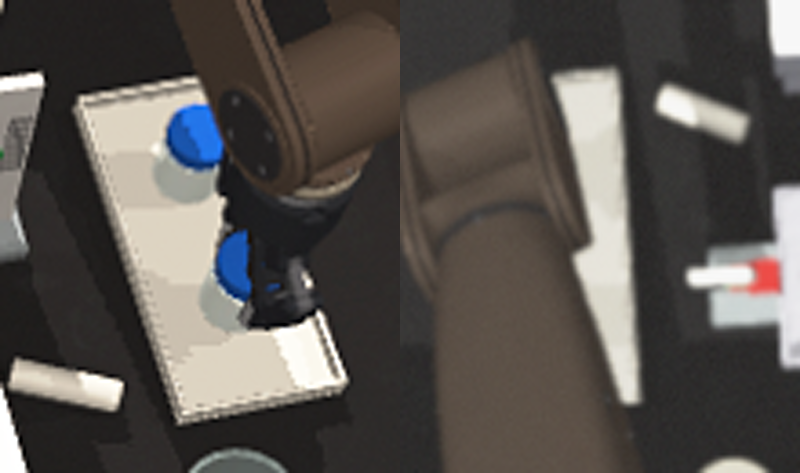

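>>> step_arm:
  targets:
    - [0.1,0.2,0.3,0,1]
    - [0.1,0.2,0.6,0,1]
    - [0.1,0.2,0.9,0,1]
    - [0.1,0.2,1.1,0,1]
    - [0.1,0.2,1.1,0,1]

```text
t: 42.17
tool_pos: [0.5624, 0.328, 0.2124]
eef_rot: [-0.008, 0.695, 0.719, 0.007]
wrist_force: [-0.7, -0.2, -1.9]
width: 0.568
```

```bash
python3 -c "
from h import *
go(.5616,.331,.05,-88.2); trayview('z35')
"
```

```text
t 42.17 grasp [0.5623 0.3313 0.0575] th -88.0 tilt 0.0213 w 0.568 F [-0.7 -0.2 -1.9] q6 0.32
shift cm [-0.04 -0.07  0.75] spin 0.2 rows>=0.2
```

View pics/z35.png

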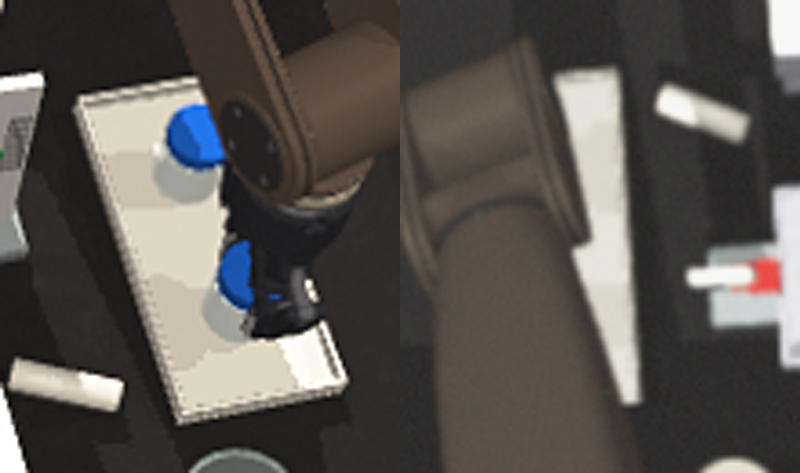

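>>> step_arm:
  targets:
    - [0,0,0.2,0,1]
    - [0,0,0.4,0,1]
    - [0,0,0.5,0,1]
    - [0,0,0.5,0,1]

```text
t: 42.6
tool_pos: [0.5622, 0.328, 0.207]
eef_rot: [-0.008, 0.695, 0.719, 0.007]
wrist_force: [-0.7, 0.3, -1.2]
width: 0.572
```

>>> step_arm:
  targets:
    - [0,0,0.1,0,1]
    - [0,0,0.2,0,1]
    - [0,0,0.2,0,1]

```text
t: 42.85
tool_pos: [0.5621, 0.328, 0.2046]
eef_rot: [-0.008, 0.695, 0.719, 0.007]
wrist_force: [-0.3, 0.4, -2.2]
width: 0.573
```

>>> step_arm:
  targets:
    - [0,0,0.1,0,1]
    - [0,0,0.2,0,1]
    - [0,0,0.2,0,1]

```text
t: 43.1
tool_pos: [0.5623, 0.3281, 0.2038]
eef_rot: [-0.008, 0.695, 0.719, 0.007]
wrist_force: [-2.2, -2.3, 5.0]
width: 0.57
```

Contact with the tray floor; releasing.

>>> step_arm:
  targets:
    - [0,0,0,0,-1]
    - [0,0,0,0,-1]
    - [0,0,0,0,-1]
    - [0,0,0,0,-1]
    - [0,0,0,0,-1]
    - [0,0,-2,0,-1]
    - [0,0,-6,0,-1]
    - [0,0,-10,0,-1]

```text
t: 43.77
tool_pos: [0.5617, 0.3257, 0.3021]
eef_rot: [-0.009, 0.695, 0.719, 0.004]
wrist_force: [0.9, 0.5, -0.3]
width: 0.998
```

>>> step_arm:
  targets:
    - [0,0,-4,0,-1]
    - [-1,0,-8,0,-1]
    - [-4,0,-11,0,-1]
    - [-8,0,-13,0,-1]
    - [-12,-2,-13,0,-1]
    - [-16,-4,-13,0,-1]
    - [-20,-6,-13,0,-1]
    - [-20,-6,-13,0,-1]

```text
t: 44.43
tool_pos: [0.5078, 0.1182, 0.4285]
eef_rot: [-0.009, 0.696, 0.718, 0.003]
wrist_force: [0.9, -0.1, -0.5]
width: 1.002
```

```bash
python3 -c "
from h import *
g=grab('36');caps(g)
im,d=g['scene']
for st,ce,pp in blobs('scene',im,d,'red'): print(ce,st,onplane('scene',[ce],.19)[0][:2])
go(.47,0.1,.25); trayview('z36')
"
```

```text
scene blue [404.7 207.1] [ 19  18 262] 0.069 0.0681 [0.4493 0.3224 0.0681] [0.4435 0.326  0.058 ]
scene blue [418.3 247.1] [ 20  19 292] 0.071 0.0687 [0.5666 0.3271 0.0687] [0.5616 0.331  0.058 ]
scene yellow [266.7 212.6] [ 20  20 326] 0.155 0.1558 [ 0.4714 -0.0346  0.1558] [ 0.413  -0.0306  0.058 ]
scene yellow [151.8 214.7] [ 20  19 302] 0.068 0.0636 [ 0.3837 -0.325   0.0636] [ 0.3802 -0.3262  0.058 ]
scene yellow [241.2 217.3] [ 21  20 336] 0.158 0.1558 [ 0.4763 -0.0949  0.1558] [ 0.4184 -0.0967  0.058 ]
scene yellow [290.4 287.7] [ 10  21 109] 0.153 0.1548 [ 0.6655 -0.0053  0.1548] [0.626  0.0014 0.058 ]
scene pink [154.7 165. ] [ 22  27 421] 0.054 0.0547 [ 0.219  -0.3191  0.0547] [ 0.2215 -0.3184  0.058 ]
top blue [157.7 179.9] [ 15  15 168] 0.071 0.0711 [0.5616 0.3306 0.0711] [0.5626 0.3326 0.062 ]
top blue [160.  218.8] [ 15  15 175] 0.073 0.0718 [0.4453 0.3241 0.0718] [0.4455 0.3261 0.062 ]
top yellow [301.7 205.7] [ 16  16 203] 0.16 0.1584 [ 0.4731 -0.091   0.1584] [ 0.478  -0.0977  0.062 ]
top yellow [280.5 207.4] [ 16  16 204] 0.156 0.1589 [ 0.4691 -0.0317  0.1589] [ 0.4738 -0.0344  0.062 ]
top yellow [377.9 236.7] [ 17  18 240] 0.067 0.0654 [ 0.381  -0.3248  0.0654] [ 0.381  -0.3255  0.062 ]
top pink [376.2 296.1] [ 19  17 240] 0.058 0.0619 [ 0.203  -0.317   0.0619] [ 0.203  -0.3169  0.062 ]
[229.42320819 187.17064846] [220 177  20  20 293] [ 0.41158641 -0.11449643]
[335.35064935 208.7012987 ] [332 203   8  16  77] [0.5021003  0.12018186]
[265.95945946 267.85810811] [262 258   9  21 148] [ 0.62798929 -0.05323203]
[270.14563107 291.76699029] [266 282   9  21 103] [ 0.6833685  -0.05084439]
t 44.53 grasp [0.5079 0.1226 0.2739] th -88.2 tilt 0.0199 w 1.001 F [ 0.5  0.8 -0.3] q6 -0.00
shift cm [-2.19 -3.84  2.37] spin 0.0 rows>=1.2
```

View pics/scene_36.png

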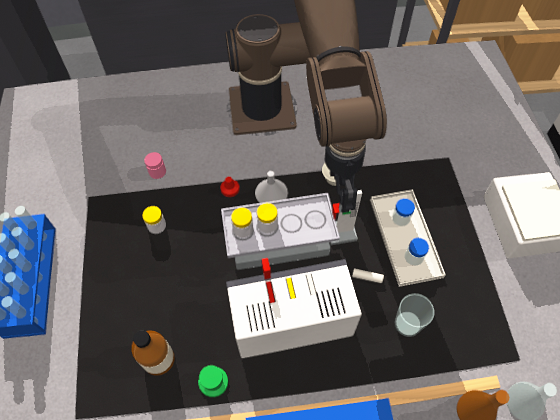

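View pics/z36.png

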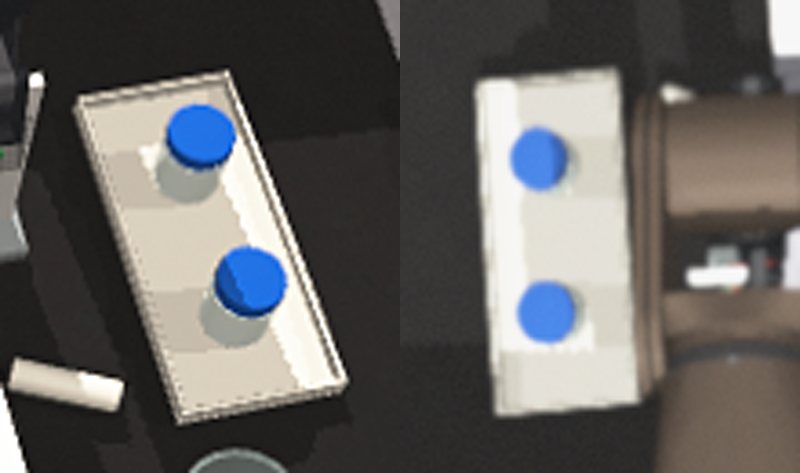

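```bash
python3 -c "
from station import *
print(ticket.close_job())"
```

```text
the job is handed in; nothing more can be done
None
```

I handed the job in at about 44.5 s. All steps ran in order; no verdict was reported, so this rests on my own checks.

**What I did:**
- I slid the shutter from about 18 mm open into the dark stop.
- I stood both blue-capped samples on the pan, plus two yellow-capped dummies.
- I moved the shutter to amber, let go there for more than 4 s, and slid it back to dark with all four jars still on the pan.
- I then moved both samples to the white tray.

**Jars present:** only two samples were there. One dummy not yet in use was knocked about 3 cm aside partway through. I saw this in the images and turned the gripper to pick up the dummy beside it; the knocked one stayed upright.

**Last checks:**
- **Shutter:** the grip sits at the same place as at the first dark setting, within 1 mm.
- **Pan load:** the caps dropped about 9.8 mm per jar, so about 39 mm with four jars, inside the green band. In the pictures the pointer looked slightly below the green mark. I trusted the cap heights because the pointer stands in front of the scale.
- **Samples:** both stand upright in the tray, and the two cameras agree on their positions to about 2 mm.
- **Dummies and bystanders:** all three dummies, the bottle and the beaker are standing.
- **Gripper:** it was clear of everything, with less than 1 N on the wrist.

**Not ideal:**
- The tool leaned up to about 2.6° during the run, which did no visible harm.
- The first sample was set into the tray with about 29 N. The second touched down with about 5 N.

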